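Close up a pair of parallels with the ratchet clamp and release it

TASK

Use the ratchet clamp to bring the two blued parallels together face to face: squeeze its two handles, click by click, until the ratchet presses the parallels together with about 10 N (at least 6 N, never more than 14 N), and take your hand off so that the ratchet alone holds them. Then press the yellow thumb pad down to free the teeth and, keeping it down, swing that handle outward so that the clamp opens fully, leaving the parallels standing face to face. Work only on the handles and gently (never more than 25 N on either), and do not press the red button or disturb the parallels by hand, the V-block, the dial indicator or the height gauge.

Things in the scene. Friction and masses are not known exactly. Their poses are not given: they have to be found in the camera images.
- clamp: Hemostat-like ratchet clamp on a fixed magnetic steel base 47 x 60 x 44 mm. Origin: on the granite plate (its top is 60 mm above the work surface), under the pivot. x points from the pivot to the jaws, -x along the handles to the rings, +y to the left, z up. The base stays within 33 mm of the pivot in x; below the handles farther out is only the plate.
- pivot (a point): On the vertical pivot of two crossed levers, level with the handle bars' mid height, 55 mm above the plate. Each handle is a chrome bar 8 x 8 mm (51 to 59 mm above the plate); rings 33 mm across follow, centred 116 mm from the pivot. The levers are not geared together: each follows its own finger; the ratchet between them only stops them from opening.
- teeth (a point): Middle of the ratchet, 70 mm from the pivot between the handles. 9 teeth catch when the mean of lever_l and lever_r passes about 0.07, 0.091, 0.113 .. 0.241 rad (1.8 mm of each handle at the grip per tooth). Riding up a tooth adds up to about 5 N per handle, which drops away with the click.
- jaws (a point): Between the jaws' sprung brass noses, 62 mm ahead of the pivot, 10 mm above the plate. They bite at a mean lever angle that differs each time (0.06 to 0.17 rad; one nose is screwed in or out by up to 11 mm, not measured): feel it. From there each tooth adds about 4 N between the parallels. Just after a click, a finger's force on its handle is about 2 N plus 0.7 times the force between the parallels.
- grip_l (a point): Centre of the left handle's chrome bar, 85 mm from the pivot: where to squeeze. When open, 30 mm left of the clamp's centre line; fully squeezed about 7 mm.
- grip_r (a point): Centre of the right handle's bar, 85 mm from the pivot; mirror image of grip_l. When open the bars measure 68 mm over their outsides there. Squeeze both together from above, fingers outside the bars.
- lever_l (a joint): Angle of the left handle (and the jaw it carries), rad: 0 fully open, grows as it is squeezed inward, to 0.28 at most. A spring opens it (0.12 N m at 0, 0.20 N m at 0.2).
- lever_r (a joint): The same for the right handle.
- thumb_handle (a joint): How far the sprung dark leaf inside the left handle, which carries the left ring, its yellow pad and the ratchet tooth, is pressed down, m: 0 at rest, 0.006 at its hard stop. Sprung: 2 N to start, then 1.5 N per mm. More than 0.003 frees the teeth (about 7 N, more when loaded); near 0 they catch again wherever they stand. The left handle's bar itself does not go down.
- thumb_pad (a point): Centre of the top face of the yellow round thumb pad, 30 mm across, on the left ring, 116 mm from the pivot, 61 mm above the plate. Pressed straight down it frees the teeth: the right handle springs open, but friction of the pressing finger may hold the left one, so swing it outward about the pivot while down (15 to 25 mm, lever_l below 0.03) before letting it up.
- par_l_mid (a point): Centre of the left blued steel parallel, 76 x 12 x 20 mm (x, y, z; x roughly along the clamp's x), loose, standing on the plate between the jaw noses. The left and right parallels start 2 to 5 mm apart and slightly askew; face to face their centres are 12 mm apart.
- par_r_mid (a point): Centre of the right blued steel parallel, same size.
- mag_button (a joint): Red push button on the left (+y) side of the magnetic base, m pressed. Leave alone.
- vblock: Hardened steel V-block 60 x 50 x 40 mm, origin under its centre. Leave alone.
- dial: Dial indicator with a brass cap on a 52 mm round foot, 95 mm tall, origin under its centre. Leave alone.
- gauge: Chrome height gauge, base 85 x 58 x 32 mm with a column to 230 mm, origin under its centre. Leave alone.

How it is judged:
On the way:
1. the ratchet alone, with the hand off the clamp, presses the parallels face to face with at least 6 N (contact force between par_l and par_r above 6 N and contact force between each of the arm, the fingers and clamp below 0.2 N), for 0.3 s.
At the end, for the whole second after the job is handed in: Both handles are fully open (each lever under 0.03 rad), the thumb handle is up (under 1 mm), and the parallels stand upright and at rest face to face (gap under 1.5 mm, within 0.04 rad of parallel) (value of joint each of lever_l, lever_r below 0.03 rad and value of joint thumb_handle below 0.001 m and y of par_r_mid in the frame of par_l_mid above -0.0135 m and angle between the y axis of par_l_mid and the y axis of par_r_mid, either way round below 0.04 rad and angle between each of par_l_mid, par_r_mid's own z axis and vertical below 0.05 rad and linear speed of each of par_l, par_r below 0.01 m/s); the robot touches nothing.
It fails at once if the parallels are pressed together with more than 14 N (contact force between par_l and par_r above 14 N).
It fails at once if a handle is loaded with more than 25 N (contact force between the fingers and lever_l above 25 N or contact force between the fingers and lever_r above 25 N).
It fails at once if the robot touches a parallel (contact force between any of the fingers, the arm and par_l above 0.5 N or contact force between any of the fingers, the arm and par_r above 0.5 N).
It fails at once if the red button is pressed (value of joint mag_button above 0.002 m).
It fails at once if the V-block, dial indicator or height gauge is shifted by more than 6 mm (distance of any of vblock, dial, gauge from where it was at the start of the episode above 0.006 m).
It also fails if it takes over 72 s, if anything falls off the work surface, if the arm or the gripper's body presses on something with over 40 N, if the wrist force passes 120 N, or if a joint passes its speed limit or range.

ROBOT

A 6-joint arm with a two-finger parallel gripper is mounted at the origin on the work surface. World frame = base frame: x ahead of the robot, y to its left, z up, the work surface at z = 0. Lengths are in m, angles in rad, forces in N, time in s.
With the tool pointing down it reaches from about 0.35 to 0.775 m from the base axis. Payload 5.5 kg.
Tool frame: the origin (TCP) lies between the finger pads; the fingertips stand 19 mm ahead of it and the grasp point (between the pads) is the TCP; z points along the fingers, y is the direction in which the jaws open and shut (so a half turn about z gives the same grasp; the last joint's range is limited). The gripper opens to 85 mm and grips with 20 to 120 N. Pads are 22 mm wide; open, the fingers measure 114 mm over their backs; the gripper's body (76 mm by 85 mm) begins 54 mm behind the grasp point. The pads swing forward as they close: fully open they stand 13 mm farther back than shut.
Start: joints at [1.11, 0.313, 0.046, 1.304, 0, 1.431], TCP at [0.181, 0.546, 0.216] pointing down, gripper open.
Joint ranges: [-2.76, 2.76], [-0.86, 1.69], [-1.03, 1.26], [-2.2, 2.34], [-1.47, 1.5], [-3.14, 3.14]. Speed limits (rad/s): [2.57, 2.57, 3.14, 3.14, 3.14, 3.14].

INTERFACE

Orientations are given as a unit quaternion [w, x, y, z].
In Python, from workcell import get_state, cams, workorder gives the robot as it stands.
- The arm moves only by the tool play_rows, never from a script. Its argument "series" is text: rows parted by semicolons, each of 7 numbers parted by spaces: the opening in per cent of the stroke, from 0 (shut) to 100 (fully open), then the shift along the tool's x, y, z in cm, then the turn, a rotation vector about the tool's x, y, z in degrees. A call has 1 to 12 rows; each row shifts and turns the commanded pose from where the row before left it, along the tool's axes as they then stand; what a row does not reach is not made up. A row lasts 1/8 s, in which the tool goes at most 62.5 mm and 10.7 degrees, less where a joint would pass 70% of its speed; a pose out of reach is approached as far as the arm can. A call with a gripper value outside its range is refused whole. The fingers move at their own pace and stop on an object; "newtons" is the grip in N (left out, the last holds). Time passes only in rows, so rows that do not move let the fingers close. It gives the time, the measured TCP pose, the force and the opening at its end, in the units of the state.
- get_state(): the state, without advancing time (a new reading comes with each control period).
- cams.read_camera(name): name is "scene" or "side" or "wrist"; returns the picture (400x640x3 uint8, red, green, blue); there is no depth.
- cams.get_calibration(name): a dict with "fx", "fy", "cx", "cy" (pixels), "rvec" (rotation vector, rad) and "tvec" (3), from world to camera coordinates, as OpenCV has them. Camera axes: x right, y down, z forward; pixel columns grow to the right and rows downward; lengths in m; the calibration is good to about 2 mm. A picture is of the moment at which its call begins: read the wrist's pose just before it. get_calibration takes no time and is no camera call; for the wrist camera it gives the pose at the moment of the call.
- workorder.hand_in(): hands the job in, once; it reports no verdict.
The state is a dict: "clock": time; "joint_pos": joint angles; "qvel": joint speeds; "tau": joint torques, N m; "tcp_pos": TCP position; "orientation": TCP orientation; "wrist_force": force on the tool from outside, world axes, zero at the start; "ft_torque": the same for the moment, N m; "finger_gap": finger opening in m.
Only numpy, scipy, OpenCV 4.12 (cv2) and the standard library are available. Lean on these libraries where they do the work, as an engineer would, in place of code of your own. Each camera call takes 0.05 s, during which the arm holds its last target.

## Working session

There is one attempt and no reset: what is moved stays moved. The work goes in short steps, Python scripts to look and compute and a tool call to move; the robot and the scene stay as the last step left them, time stands still between calls to the robot, and variables do not carry over. Pictures are saved under pics/ and viewed, and the job is handed in when it is done.

Besides the shell and the picture viewer there is one more tool, called after "Emit:" as name(argument=value, ...) on one line, values as JSON. play_rows: Moves the arm, as the interface text tells. Its arguments: {"type":"object","properties":{"series":{"type":"string"},"newtons":{"type":"number"}},"required":["series"]}

```bash
ls; mkdir -p pics; python3 - <<'E'
from workcell import get_state, cams
import cv2
for n in ["scene","side","wrist"]:
    c=cams.get_calibration(n); print(n,{k:(v if not hasattr(v,'tolist') else v.tolist()) for k,v in c.items()})
    cv2.imwrite(f"pics/{n}0.png",cams.read_camera(n)[:,:,::-1])
print(get_state())
E
```

```text
pics
scene {'fx': 444.82503145467393, 'fy': 444.82503145467393, 'cx': 316.8716889437396, 'cy': 197.04994653574695, 'rvec': [2.31490510061914, 1.243858573906416, -0.3339284031942648], 'tvec': [-0.38379257021983587, -0.30579868697492407, 1.1044767705928529]}
side {'fx': 408.3466415902252, 'fy': 408.3466415902252, 'cx': 322.3798856685957, 'cy': 191.3016562370354, 'rvec': [0.7102287518900232, -2.407531908616965, 1.3299941545809948], 'tvec': [0.5250777568530595, 0.23076721162066968, 0.49937152939765156]}
wrist {'fx': 294.3971229367641, 'fy': 294.3971229367641, 'cx': 318.90765577945376, 'cy': 195.86072082106332, 'rvec': [-2.3200044073991912, -1.6749569144615521, -0.27520480214776005], 'tvec': [-0.5735593608524397, -0.04235575104790542, 0.38006889407478417]}
{'clock': 0.15, 'joint_pos': array([ 1.11041269e+00,  3.13851012e-01,  4.52084110e-02,  1.30361894e+00,
       -1.45291671e-05,  1.43122023e+00]), 'qvel': array([-0.00010807, -0.0023515 ,  0.00285835,  0.00141146,  0.00103777,
        0.00064026]), 'tau': array([ 1.43096615e-03, -4.81066203e+01,  2.98815805e+01,  1.39307126e-02,
       -1.55661028e-04, -3.08929053e-06]), 'tcp_pos': array([0.18112457, 0.54527602, 0.2154877 ]), 'orientation': array([-2.09546602e-04,  1.59716755e-01,  9.87162611e-01, -7.02039456e-04]), 'wrist_force': array([-0.81260062,  0.95947914, -0.52327065]), 'ft_torque': array([ 0.04218207,  0.02004445, -0.01921188]), 'finger_gap': 0.08542602935298439}
```

View pics/scene0.png

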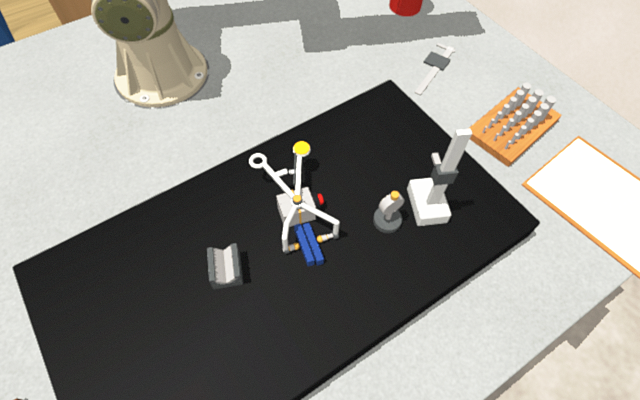

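View pics/side0.png

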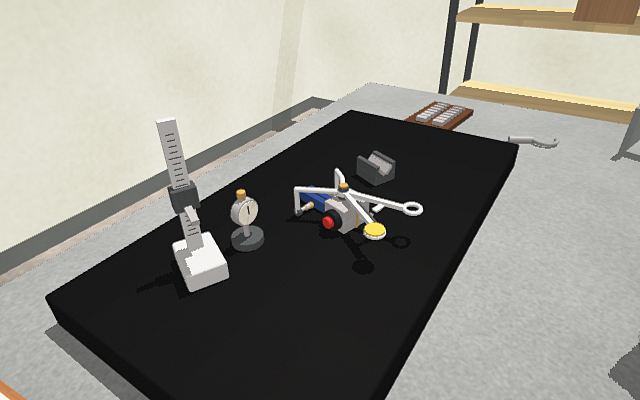

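View pics/wrist0.png

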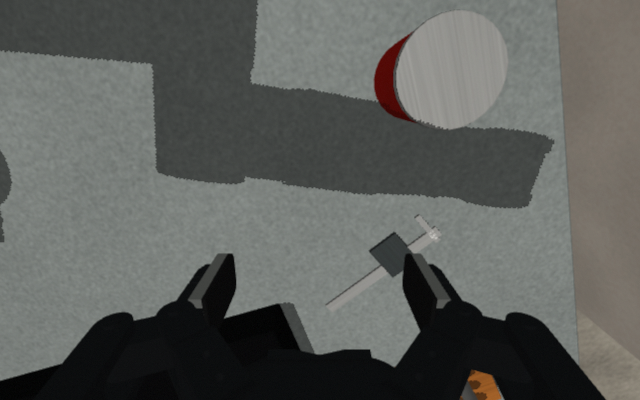

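The scene view shows the yellow pad near (302,149), the right ring near (258,161) and the pivot cap near (297,199). The blued parallels are near (310,243). Next I'll locate these in both views.

```bash
cat > h.py <<'E'
import numpy as np, cv2
from workcell import get_state, cams
from scipy.spatial.transform import Rotation as Ro
def ray(n,u,v,c=None):
    c=c or cams.get_calibration(n); R=cv2.Rodrigues(np.array(c['rvec'],float))[0]; t=np.array(c['tvec'],float)
    d=R.T@np.array([(u-c['cx'])/c['fx'],(v-c['cy'])/c['fy'],1]); return -R.T@t,d
def onz(n,u,v,z,c=None):
    o,d=ray(n,u,v,c); return o+d*(z-o[2])/d[2]
def two(a,b):
    (o1,d1),(o2,d2)=a,b
    s=np.linalg.lstsq(np.c_[d1,-d2],o2-o1,rcond=None)[0]
    p,q=o1+s[0]*d1,o2+s[1]*d2; return (p+q)/2,np.linalg.norm(p-q)
def proj(n,P,c=None):
    c=c or cams.get_calibration(n)
    K=np.array([[c['fx'],0,c['cx']],[0,c['fy'],c['cy']],[0,0,1]])
    return cv2.projectPoints(np.array(P,float).reshape(-1,3),np.array(c['rvec'],float),np.array(c['tvec'],float),K,None)[0].reshape(-1,2)
def yellow(im):
    h=cv2.cvtColor(im,cv2.COLOR_RGB2HSV); return cv2.inRange(h,(24,150,120),(34,255,255))
def blobs(m):
    n,_,s,c=cv2.connectedComponentsWithStats(m); return [(int(s[i][4]),c[i].round(1).tolist()) for i in range(1,n) if s[i][4]>15]
E
python3 - <<'E'
from h import *
A={}
for n in ["scene","side"]:
    im=cv2.imread(f"pics/{n}0.png")[:,:,::-1].copy()
    print(n,blobs(yellow(im)))
    h=cv2.cvtColor(im,cv2.COLOR_RGB2HSV)
    print(' orange',blobs(cv2.inRange(h,(12,120,80),(23,255,255))))
    print(' blue',blobs(cv2.inRange(h,(100,120,60),(130,255,255))))
    print(' red',blobs(cv2.inRange(h,(0,150,80),(8,255,255))))
    u0,v0,w,hh=(230,120,140,160) if n=="scene" else (280,155,160,90)
    cv2.imwrite(f"pics/{n}0z.png",cv2.resize(im[v0:v0+hh,u0:u0+w,::-1],None,fx=4 if n=="side" else 3.7,fy=4 if n=="side" else 3.7,interpolation=cv2.INTER_CUBIC))
E
```

```text
scene [(150, [301.3, 147.4]), (20, [394.4, 194.1]), (26, [296.7, 197.8])]
 orange [(706, [71.0, 8.8]), (2303, [508.4, 132.8]), (24, [525.9, 97.8]), (27, [537.5, 105.2]), (803, [584.0, 212.2]), (24, [302.6, 143.0]), (45, [394.4, 194.8]), (21, [296.7, 198.6]), (25, [299.5, 215.2]), (27, [319.1, 238.9]), (32, [296.5, 245.8])]
 blue [(245, [4.2, 32.5]), (763, [308.6, 244.2])]
 red [(433, [405.4, 6.6]), (55, [320.3, 198.2])]
side [(186, [374.6, 228.5])]
 orange [(41, [343.4, 184.9]), (94, [240.6, 193.8]), (17, [311.2, 204.2]), (29, [356.5, 220.2]), (40, [371.5, 232.2]), (230, [9.6, 392.1])]
 blue [(318, [315.1, 199.4])]
 red [(115, [327.6, 222.0])]
```

View pics/scene0z.png

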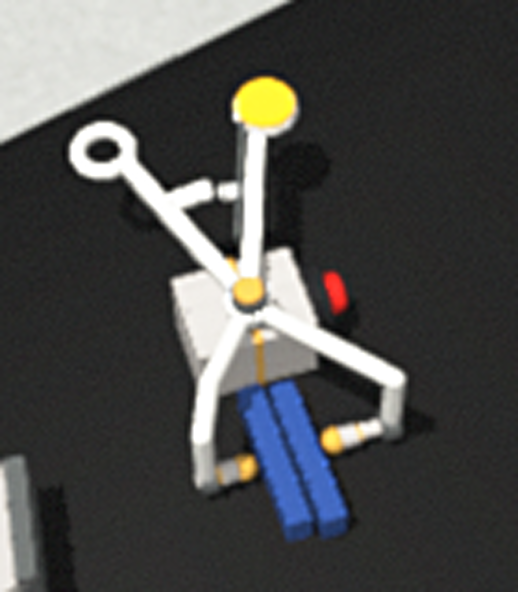

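View pics/side0z.png

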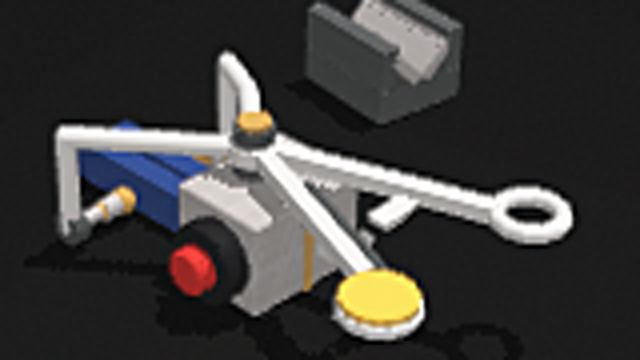

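```bash
python3 - <<'E'
from h import *
for k,a,b in [("pad",(301.5,147.6),(374.5,228.9)),("ringR",(258.1,160.8),(413,208.5)),("cap",(297.5,198.4),(343.5,185.3)),("red",(320.3,198.2),(327.6,222)),("dial",(394.4,194.3),(240.6,193))]:
    p,g=two(ray("scene",*a),ray("side",*b)); print(k,p.round(4),round(g,4))
pad=onz("scene",301.5,147.6,.121);pad2=onz("side",374.5,228.9,.121)
rr=onz("scene",258.1,160.8,.119);rr2=onz("side",413,208.5,.119)
print(pad,pad2,rr,rr2,np.linalg.norm(pad-rr))
E
```

```text
pad [0.4624 0.1155 0.1201] 0.0005
ringR [0.4398 0.0329 0.1148] 0.0024
cap [0.556  0.0464 0.127 ] 0.002
red [0.5559 0.0954 0.0836] 0.0018
dial [0.6527 0.18   0.1521] 0.0
[0.4632016  0.11523532 0.121     ] [0.46171556 0.11637072 0.121     ] [0.44399731 0.03223346 0.119     ] [0.43704976 0.0376121  0.119     ] 0.08521803038811149
```

Emit:
play_rows(series="100 -4.4 -3.6 0 0 0 0;100 -4.4 -3.6 0 0 0 0;100 -4.4 -3.6 0 0 0 0;100 -4.4 -3.6 0 0 0 0;100 -4.4 -3.6 0 0 0 0;100 -4.4 -3.6 0 0 0 0;100 -4.4 -3.6 0 0 0 0;100 -4.4 -3.6 0 0 0 0;100 -4.4 -3.6 0 0 0 0;100 -4.4 -3.6 0 0 0 0;100 0 0 0 0 0 -3.5;100 0 0 0 0 0 0", newtons=20)

```text
clock: 1.65
tcp_pos: [0.4853, 0.0646, 0.2157]
orientation: [-0.001, 0.131, 0.991, 0.0]
wrist_force: [-0.2, 0.7, -0.4]
finger_gap: 0.0854
```

```bash
python3 - <<'E'
from h import *
s=get_state(); c=cams.get_calibration("wrist"); im=cams.read_camera("wrist")
import pickle; pickle.dump((s,c,im),open("w1.pkl","wb"))
cv2.imwrite("pics/w1.png",im[:,:,::-1])
print(s['tcp_pos'],s['orientation'],Ro.from_quat(s['orientation'],scalar_first=True).as_matrix().round(3).tolist())
print(blobs(yellow(im)),proj("wrist",[[.4624,.1155,.121],[.556,.0464,.127],[.4398,.0329,.115]],c))
E
```

```text
[0.48529983 0.06459726 0.21573351] [-5.45644163e-04  1.30621091e-01  9.91432212e-01  4.24878300e-05] [[-0.966, 0.259, -0.001], [0.259, 0.966, 0.0], [0.001, -0.0, -1.0]]
[(890, [368.7, 154.7]), (18, [319.2, 230.2]), (134, [319.4, 267.7])] [[369.84512237 153.77221019]
 [320.29317394 266.89987241]
 [271.45174347 151.97386917]]
```

View pics/w1.png

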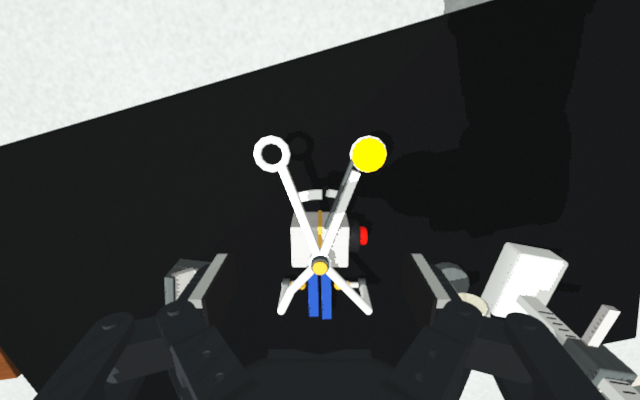

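The wrist view shows the pad at (369,155), the right ring at (272,154) and the cap at (319,268). All are within about 1 px of the stereo prediction. I'll refine the centre line from this view.

```bash
python3 - <<'E'
from h import *
import pickle; s,c,im=pickle.load(open("w1.pkl","rb"))
h=cv2.cvtColor(im,cv2.COLOR_RGB2HSV); m=cv2.inRange(h,(0,0,150),(180,60,255)); m[:,:245]=0;m[:,292:]=0;m[:130]=0;m[176:]=0
cnt,_=cv2.findContours(m,cv2.RETR_EXTERNAL,cv2.CHAIN_APPROX_NONE)
k=max(cnt,key=cv2.contourArea); (rx,ry),rad=cv2.minEnclosingCircle(k[k[:,0,1]<165]); print(rx,ry,rad,c['fx'])
hole=(255-m)[140:168,255:290]; print([ (a,(p[0]+255,p[1]+140)) for a,p in blobs(hole)])
pad=onz("w",368.7,154.7,.121,c); cap=onz("w",319.4,267.5,.127,c)
ring=onz("w",271.7,153.8,.115,c)
R=Ro.from_quat(s['orientation'],scalar_first=True).as_matrix()
for p in (pad,ring,cap): print(p.round(4),((p-s['tcp_pos'])@R).round(4))
dl,dr=pad-cap,ring-cap
a=np.arctan2(dl[1],dl[0]);b=np.arctan2(dr[1],dr[0])%(2*np.pi);print(np.hypot(*dl[:2]),np.hypot(*dr[:2]),np.degrees([a,b,(a+b)/2,(b-a)/2]))
print(np.degrees(np.arctan2(R[1,0],R[0,0])))
E
```

```text
271.6129150390625 152.9596710205078 18.938188552856445 294.3971229367641
[(32, (287.2, 142.7)), (324, (271.3, 153.7)), (17, (288.4, 164.1)), (16, (256.2, 165.4))]
[0.4629 0.1144 0.121 ] [0.0344 0.0423 0.0948]
[0.4414 0.0326 0.115 ] [ 0.034  -0.0423  0.1008]
[0.5564 0.0454 0.127 ] [-0.0738 -0.0001  0.0887]
0.11618005221407851 0.11572942589267216 [143.57689088 186.34435601 164.96062344  21.38373257]
164.98902736375484
```

Emit:
play_rows(series="100 -0.2 0 4 0 0 0;100 0 0 4 0 0 0;100 0 0 2 0 0 0;100 0 0 1.2 0 0 0;100 0 0 0 0 0 0;100 0 0 0 0 0 0")

```text
clock: 2.45
tcp_pos: [0.488, 0.0651, 0.1052]
orientation: [0.001, 0.129, 0.992, 0.0]
wrist_force: [0.9, -0.0, 0.6]
finger_gap: 0.0855
```

```bash
cat > look.py <<'E'
import sys
from h import *
n,tag=sys.argv[1],sys.argv[2]
s=get_state(); im=cams.read_camera(n)
o=im
if len(sys.argv)>3:
    x,y,w,hh,f=map(int,sys.argv[3:8]); o=cv2.resize(im[y:y+hh,x:x+w],None,fx=f,fy=f,interpolation=cv2.INTER_CUBIC)
cv2.imwrite(f"pics/{tag}.png",o[:,:,::-1]); cv2.imwrite(f"{tag}_full.png",im[:,:,::-1])
print(s['clock'],s['tcp_pos'].round(4),s['wrist_force'].round(2),s['ft_torque'].round(3),s['finger_gap'].round(5))
E
python3 look.py wrist w2; python3 look.py side sd2 270 140 180 120 4
```

```text
Traceback (most recent call last):
  File "look.py", line 9, in <module>
    print(s['clock'],s['tcp_pos'].round(4),s['wrist_force'].round(2),s['ft_torque'].round(3),s['finger_gap'].round(5))
                                                                                             ^^^^^^^^^^^^^^^^^^^^^
AttributeError: 'float' object has no attribute 'round'
Traceback (most recent call last):
  File "look.py", line 9, in <module>
    print(s['clock'],s['tcp_pos'].round(4),s['wrist_force'].round(2),s['ft_torque'].round(3),s['finger_gap'].round(5))
                                                                                             ^^^^^^^^^^^^^^^^^^^^^
AttributeError: 'float' object has no attribute 'round'
```

View pics/w2.png

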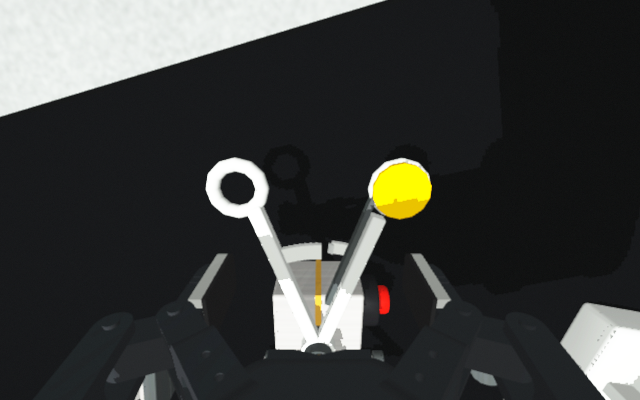

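View pics/sd2.png

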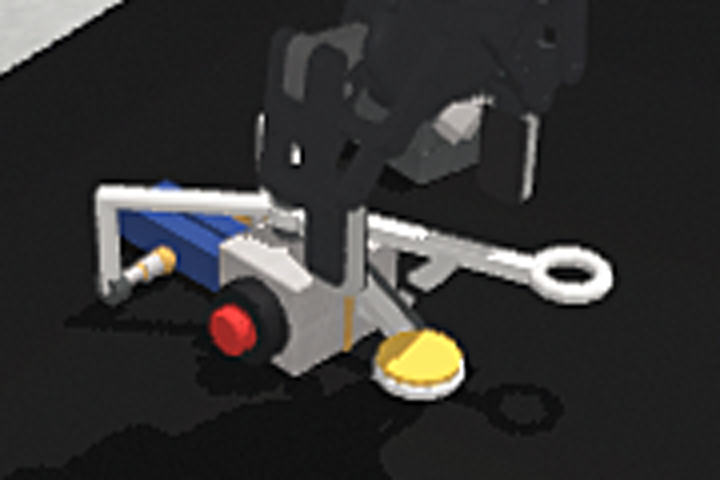

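Both fingers straddle the bars: pads at columns 215 and 425, bars between them, thumb pad clear at (400,190). I'll start squeezing.

Emit:
play_rows(series="96 0 0 0.2 0 0 0;93 0 0 0 0 0 0;90 0 0 0 0 0 0;88 0 0 0 0 0 0;88 0 0 0 0 0 0")

```text
clock: 3.18
tcp_pos: [0.4873, 0.0648, 0.1022]
orientation: [-0.0, 0.13, 0.992, 0.0]
wrist_force: [-0.2, 0.3, 0.6]
finger_gap: 0.0753
```

```bash
sed -i "s/s\['finger_gap'\].round(5)/round(float(s['finger_gap']),5)/" look.py; cat > st.py <<'E'
from h import *
s=get_state();R=Ro.from_quat(s['orientation'],scalar_first=True).as_matrix()
print(s['clock'],s['tcp_pos'].round(4),'tool F',(R.T@s['wrist_force']).round(2),'T',(R.T@s['ft_torque']).round(3),'gap mm',round(s['finger_gap']*1000,3),'%',round(s['finger_gap']/.00085,2))
E
python3 st.py
```

```text
3.175 [0.4873 0.0648 0.1022] tool F [ 0.26  0.24 -0.57] T [-0.032 -0.033 -0.023] gap mm 75.324 % 88.62
```

Emit:
play_rows(series="87 0 0 0 0 0 0;86 0 0 0 0 0 0;86 0 0 0 0 0 0")

```text
clock: 3.55
tcp_pos: [0.4873, 0.0648, 0.1022]
orientation: [0.0, 0.129, 0.992, 0.0]
wrist_force: [0.2, -0.1, -0.4]
finger_gap: 0.0734
```

Emit:
play_rows(series="85 0 0 0 0 0 0;84 0 0 0 0 0 0;84 0 0 0 0 0 0")

```text
clock: 3.92
tcp_pos: [0.4873, 0.0648, 0.1022]
orientation: [0.0, 0.129, 0.992, 0.0]
wrist_force: [0.2, 0.8, 0.2]
finger_gap: 0.0719
```

Emit:
play_rows(series="83 0 0 0 0 0 0;82 0 0 0 0 0 0;82 0 0 0 0 0 0")

```text
clock: 4.3
tcp_pos: [0.4873, 0.0648, 0.1022]
orientation: [0.0, 0.129, 0.992, 0.0]
wrist_force: [-0.5, 0.3, 0.7]
finger_gap: 0.07
```

Emit:
play_rows(series="81 0 0 0 0 0 0;80 0 0 0 0 0 0;80 0 0 0 0 0 0")

```text
clock: 4.68
tcp_pos: [0.4873, 0.0648, 0.1022]
orientation: [0.0, 0.13, 0.992, 0.0]
wrist_force: [0.5, -0.2, 0.0]
finger_gap: 0.0682
```

```bash
python3 st.py;python3 look.py wrist w3
```

```text
4.675 [0.4873 0.0648 0.1022] tool F [-0.53 -0.04 -0.04] T [0.027 0.014 0.005] gap mm 68.234 % 80.27
4.675 [0.4873 0.0648 0.1022] [ 0.5  -0.18  0.04] [-0.022  0.021 -0.005] 0.06823
```

View pics/w3.png

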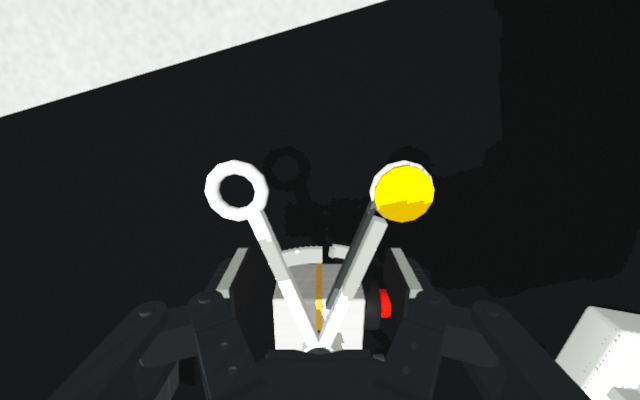

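Emit:
play_rows(series="79 0 0 0 0 0 0;78 0 0 0 0 0 0;78 0 0 0 0 0 0")

```text
clock: 5.1
tcp_pos: [0.4873, 0.0648, 0.1022]
orientation: [0.0, 0.129, 0.992, 0.0]
wrist_force: [0.5, 0.8, -0.5]
finger_gap: 0.0663
```

Emit:
play_rows(series="77 0 0 0 0 0 0;76 0 0 0 0 0 0;76 0 0 0 0 0 0")

```text
clock: 5.48
tcp_pos: [0.4873, 0.0648, 0.1022]
orientation: [0.0, 0.129, 0.992, 0.0]
wrist_force: [-0.7, 0.4, 0.1]
finger_gap: 0.0644
```

Emit:
play_rows(series="75 0 0 0 0 0 0;74 0 0 0 0 0 0;74 0 0 0 0 0 0")

```text
clock: 5.85
tcp_pos: [0.4873, 0.0648, 0.1022]
orientation: [0.0, 0.129, 0.992, 0.0]
wrist_force: [-0.0, -0.2, -0.7]
finger_gap: 0.0628
```

```bash
python3 st.py;python3 look.py wrist w4
```

```text
5.85 [0.4873 0.0648 0.1022] tool F [-0.05 -0.21  0.67] T [-0.016  0.042 -0.061] gap mm 62.76 % 73.84
5.85 [0.4873 0.0648 0.1022] [-0.01 -0.22 -0.67] [0.027 0.037 0.061] 0.06276
```

View pics/w4.png

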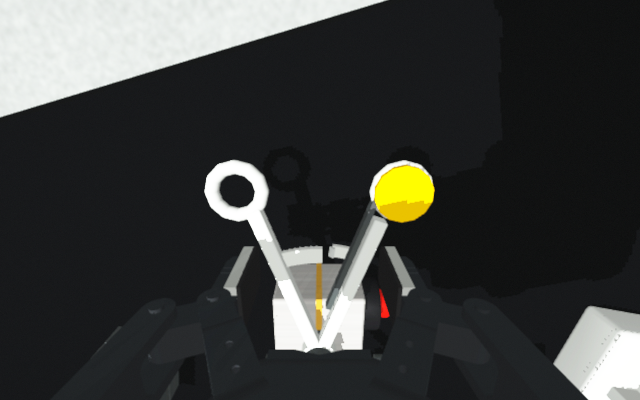

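```bash
python3 - <<'E'
from h import *
s=get_state();R=Ro.from_quat(s['orientation'],scalar_first=True).as_matrix();T=s['tcp_pos']
c=cams.get_calibration("wrist");o,d=ray("w",c['cx'],c['cy'],c);print("cam tool",(R.T@(o-T)).round(4),(R.T@d).round(3))
for z in (0,.005,.01,.019):
  print(z,proj("w",[T+R@np.array([.011,sg*.0314,z]) for sg in(1,-1)],c).round(0).tolist(),proj("w",[T+R@np.array([-.011,sg*.0314,z]) for sg in(1,-1)],c).round(0).tolist())
piv=np.array([.5562,.0459,.115]);print("pivot tool",R.T@(piv-T), proj("w",piv,c))
for th in (.361,.373):
  for r in (.07,.085,.116):
    print(th,r,proj("w",[T+R@(R.T@(piv-T)+np.array([r*np.cos(th),sg*r*np.sin(th),0])) for sg in(1,-1)],c).round(1).tolist())
E
```

```text
cam tool [ 0.0827 -0.0006 -0.1569] [-0.323 -0.     0.946]
0 [[374.0, 225.0], [266.0, 225.0]] [[372.0, 258.0], [268.0, 258.0]]
0.005 [[372.0, 222.0], [267.0, 222.0]] [[370.0, 254.0], [269.0, 254.0]]
0.01 [[371.0, 219.0], [269.0, 219.0]] [[369.0, 250.0], [271.0, 250.0]]
0.019 [[369.0, 213.0], [271.0, 213.0]] [[367.0, 244.0], [273.0, 244.0]]
pivot tool [-0.07145105 -0.00058187 -0.01282224] [[318.85181568 353.00795948]]
0.361 0.07 [[363.0, 262.6], [274.8, 262.5]]
0.361 0.085 [[374.0, 240.1], [263.8, 240.0]]
0.361 0.116 [[398.7, 189.3], [239.1, 189.3]]
0.373 0.07 [[364.4, 263.0], [273.4, 263.0]]
0.373 0.085 [[375.7, 240.7], [262.1, 240.6]]
0.373 0.116 [[401.2, 190.3], [236.6, 190.2]]
```

```bash
python3 - <<'E'
from h import *
im=cv2.imread("w4_full.png"); z=cv2.resize(im[200:360,200:440],None,fx=3.3,fy=3.3,interpolation=cv2.INTER_CUBIC)
z=(np.clip((z/255.)**0.45,0,1)*255).astype(np.uint8); cv2.imwrite("pics/w4z.png",z)
im=cams.read_camera("side")[:,:,::-1]; z=cv2.resize(im[120:270,290:450],None,fx=4,fy=4,interpolation=cv2.INTER_CUBIC)
z=(np.clip((z/255.)**0.5,0,1)*255).astype(np.uint8); cv2.imwrite("pics/sd4z.png",z)
s=get_state();R=Ro.from_quat(s['orientation'],scalar_first=True).as_matrix();T=s['tcp_pos']
for x,y,zz in [(.011,.0314,0),(.011,.0314,.01),(.011,.0314,-.02),(-.011,.0314,.01),(.011,-.0314,.01),(-.011,-.0314,.01),(.011,.0314,-.05)]:
    p=proj("side",T+R@np.array([x,y,zz]))[0]; q=proj("wrist",T+R@np.array([x,y,zz]))[0]
    print((x,y,zz),'side crop',((p-[290,120])*4).round(0),'wrist crop',((q-[200,200])*3.3).round())
E
```

```text
(0.011, 0.0314, 0) side crop [303. 431.] wrist crop [574.  84.]
(0.011, 0.0314, 0.01) side crop [302. 452.] wrist crop [564.  61.]
(0.011, 0.0314, -0.02) side crop [305. 387.] wrist crop [596. 137.]
(-0.011, 0.0314, 0.01) side crop [261. 427.] wrist crop [558. 166.]
(0.011, -0.0314, 0.01) side crop [411. 386.] wrist crop [227.  61.]
(-0.011, -0.0314, 0.01) side crop [369. 363.] wrist crop [233. 166.]
(0.011, 0.0314, -0.05) side crop [308. 318.] wrist crop [642. 247.]
```

View pics/w4z.png

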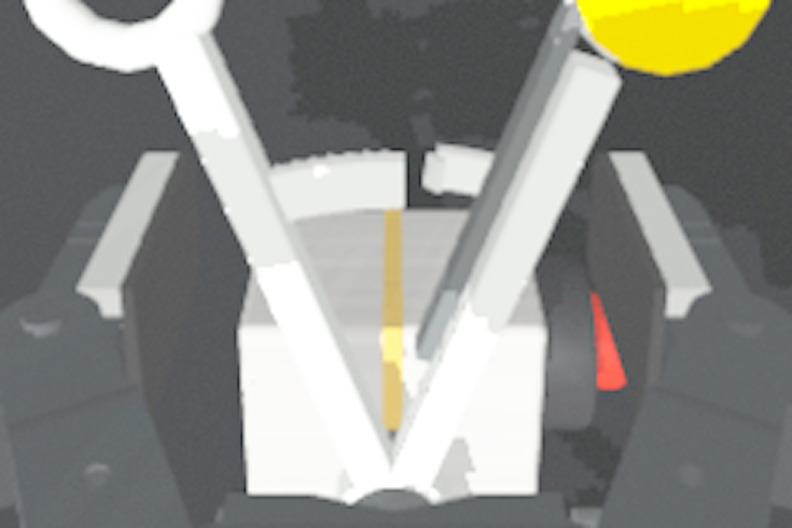

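View pics/sd4z.png

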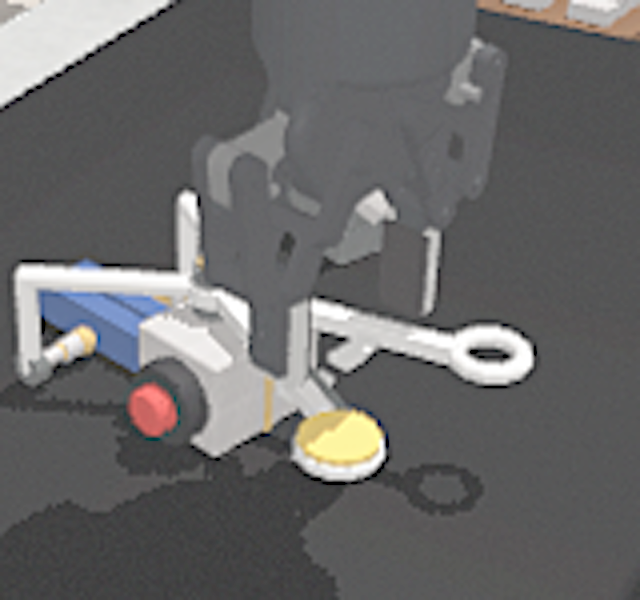

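```bash
python3 - <<'E'
from h import *
s=get_state();R=Ro.from_quat(s['orientation'],scalar_first=True).as_matrix();T=s['tcp_pos']
for a,b in [((254,246),(397.5,198)),((385.5,246),(367,213.7)),((384,246),(365,213.7))]:
    p,g=two(ray("wrist",*a),ray("side",*b)); print(p.round(4),g.round(4),'tool',(R.T@(p-T)).round(4))
E
```

```text
[0.4656 0.0361 0.1286] 0.0034 tool [ 0.0136 -0.0333 -0.0264]
[0.4835 0.0992 0.1292] 0.0007 tool [ 0.0125  0.0322 -0.0269]
[0.4859 0.0988 0.1271] 0.0017 tool [ 0.0101  0.0325 -0.0249]
```

Both views triangulate the fingertips to z ≈ 0.128 m. That is above the bars (top at 0.119 m), and about 36 mm higher than the reported TCP implies. I'll reopen, lower by 3.6 cm based on the images, and check again.

Emit:
play_rows(series="100 0 0 0 0 0 0;100 0 0 0 0 0 0;100 0 0 0 0 0 0;100 0 0 0.8 0 0 0;100 0 0 0.7 0 0 0;100 0 0 0.5 0 0 0;100 0 0 0 0 0 0;100 0 0 0 0 0 0")

```text
clock: 6.95
tcp_pos: [0.4874, 0.0648, 0.0822]
orientation: [0.0, 0.129, 0.992, 0.0]
wrist_force: [0.0, 0.3, 0.1]
finger_gap: 0.0853
```

```bash
cat > look2.py <<'E'
import sys
from h import *
t=sys.argv[1]
im=cams.read_camera("wrist")[:,:,::-1]; z=cv2.resize(im[180:360,180:460],None,fx=2.8,fy=2.8,interpolation=cv2.INTER_CUBIC)
cv2.imwrite(t+"_w.png",im)
z=(np.clip((z/255.)**0.5,0,1)*255).astype(np.uint8); cv2.imwrite(f"pics/{t}w.png",z)
im=cams.read_camera("side")[:,:,::-1]; z=cv2.resize(im[120:270,290:450],None,fx=4,fy=4,interpolation=cv2.INTER_CUBIC)
cv2.imwrite(t+"_s.png",im)
z=(np.clip((z/255.)**0.5,0,1)*255).astype(np.uint8); cv2.imwrite(f"pics/{t}s.png",z)
E
python3 look2.py a; python3 st.py
```

```text
7.05 [0.4875 0.0648 0.0824] tool F [-0.03  0.55 -0.62] T [-0.04   0.002  0.015] gap mm 85.513 % 100.6
```

View pics/aw.png

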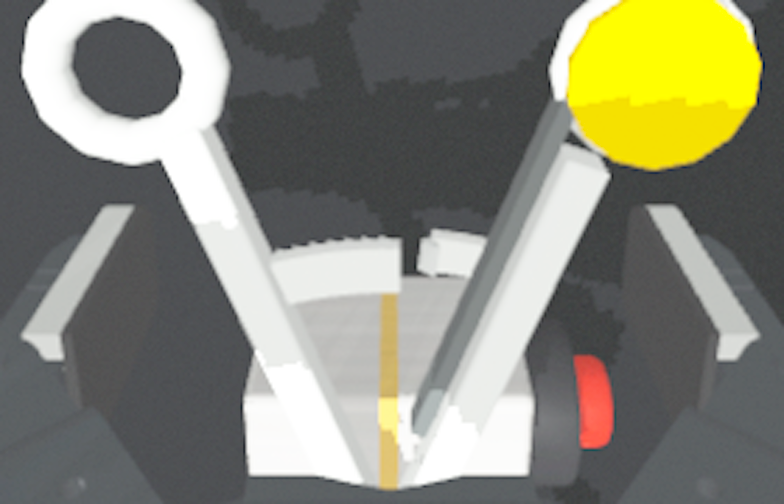

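View pics/as.png

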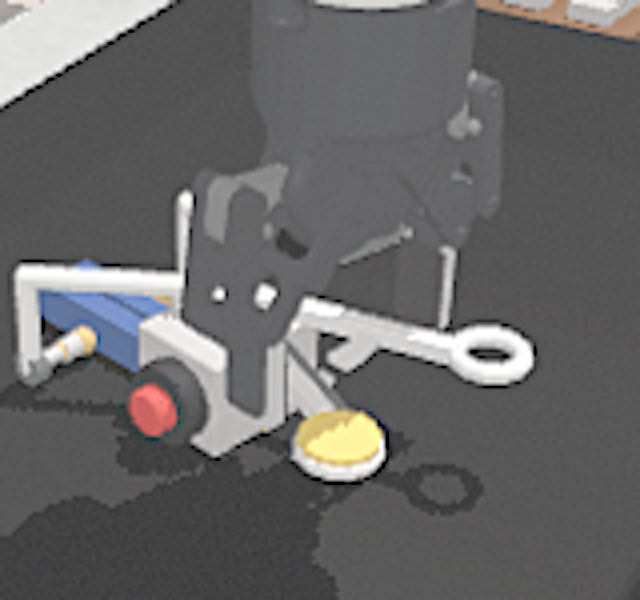

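Emit:
play_rows(series="100 0 0 0.5 0 0 0;100 0 0 0.5 0 0 0;100 0 0 0.4 0 0 0;94 0 0 0 0 0 0;91 0 0 0 0 0 0;89 0 0 0 0 0 0;89 0 0 0 0 0 0")

```text
clock: 7.92
tcp_pos: [0.4875, 0.0648, 0.0684]
orientation: [0.0, 0.129, 0.992, 0.0]
wrist_force: [0.0, 0.7, 0.9]
finger_gap: 0.0761
```

```bash
python3 look2.py b; python3 st.py
```

```text
8.025 [0.4874 0.0648 0.0683] tool F [ 0.76  0.02 -0.17] T [-0.038 -0.02  -0.016] gap mm 76.191 % 89.64
```

View pics/bw.png

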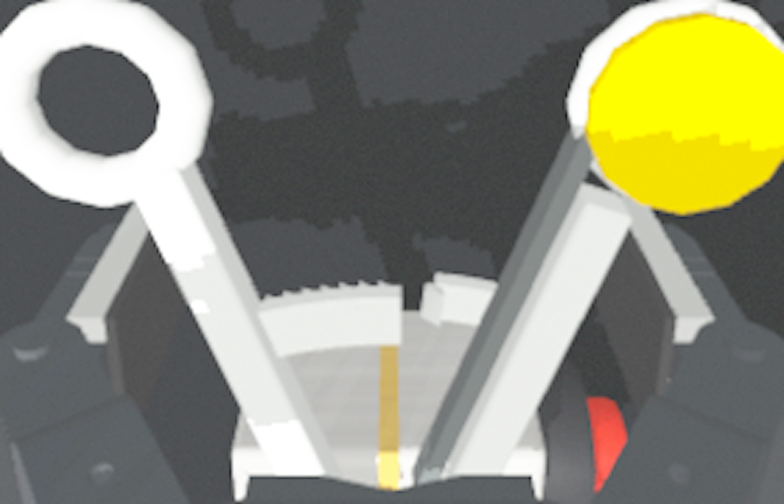

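View pics/bs.png

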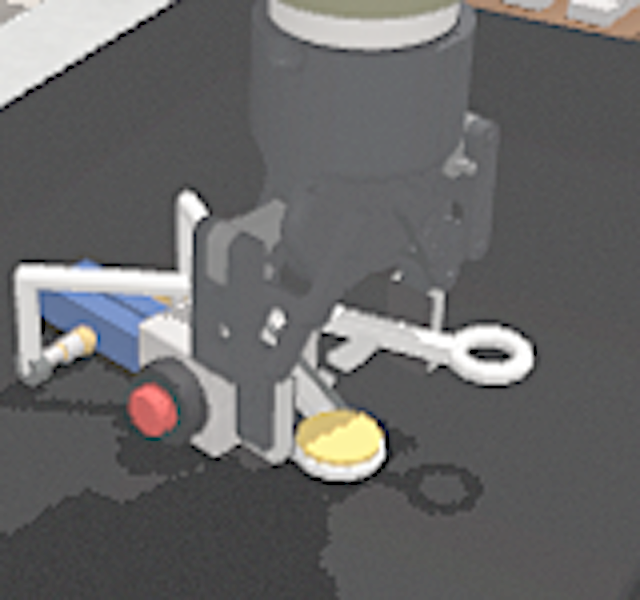

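The pads now reach below the bars and sit outside them. I'll squeeze again.

Emit:
play_rows(series="88 0 0 0 0 0 0;87 0 0 0 0 0 0;86 0 0 0 0 0 0;86 0 0 0 0 0 0")

```text
clock: 8.52
tcp_pos: [0.4873, 0.0648, 0.0682]
orientation: [-0.0, 0.129, 0.992, 0.0]
wrist_force: [0.6, 0.2, -0.3]
finger_gap: 0.0736
```

Emit:
play_rows(series="85 0 0 0 0 0 0;84 0 0 0 0 0 0;84 0 0 0 0 0 0")

```text
clock: 8.9
tcp_pos: [0.4873, 0.0648, 0.0682]
orientation: [0.0, 0.129, 0.992, 0.0]
wrist_force: [-0.0, 0.3, -0.2]
finger_gap: 0.0718
```

Emit:
play_rows(series="83 0 0 0 0 0 0;82 0 0 0 0 0 0;82 0 0 0 0 0 0")

```text
clock: 9.28
tcp_pos: [0.4873, 0.0648, 0.0682]
orientation: [0.0, 0.13, 0.992, 0.0]
wrist_force: [-0.0, 0.1, 0.1]
finger_gap: 0.07
```

Emit:
play_rows(series="81 0 0 0 0 0 0;80 0 0 0 0 0 0;80 0 0 0 0 0 0")

```text
clock: 9.65
tcp_pos: [0.4873, 0.0648, 0.0682]
orientation: [-0.0, 0.13, 0.992, 0.0]
wrist_force: [-0.4, -0.5, -0.2]
finger_gap: 0.0684
```

```bash
python3 look2.py c; python3 st.py
```

```text
9.75 [0.4873 0.0648 0.0682] tool F [0.23 0.06 0.34] T [-0.085 -0.007  0.012] gap mm 67.948 % 79.94
```

View pics/cw.png

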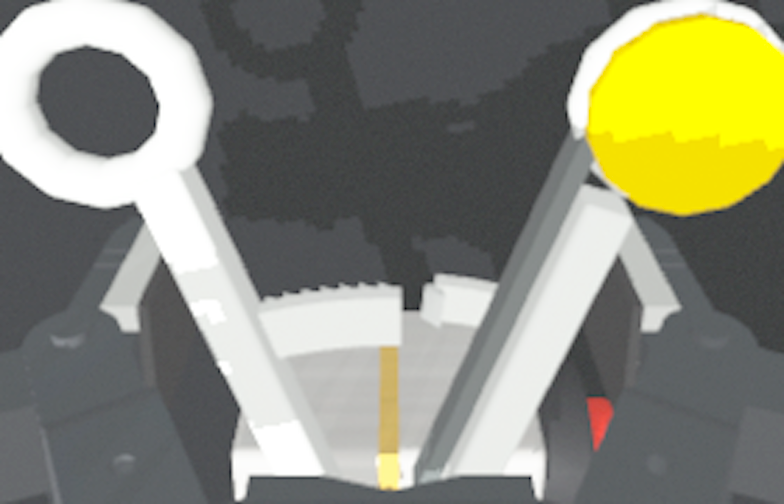

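Emit:
play_rows(series="79 0 0 0 0 0 0;78 0 0 0 0 0 0;78 0 0 0 0 0 0")

```text
clock: 10.12
tcp_pos: [0.4873, 0.0648, 0.0682]
orientation: [0.0, 0.13, 0.992, -0.0]
wrist_force: [-0.1, -1.5, -0.1]
finger_gap: 0.0661
```

Emit:
play_rows(series="77 0 0 0 0 0 0;76 0 0 0 0 0 0;76 0 0 0 0 0 0")

```text
clock: 10.5
tcp_pos: [0.4874, 0.0649, 0.0683]
orientation: [0.0, 0.129, 0.992, 0.0]
wrist_force: [-0.5, -0.1, 1.9]
finger_gap: 0.0654
```

```bash
python3 look2.py d; python3 st.py
```

```text
10.6 [0.4874 0.0648 0.0683] tool F [ 0.79  0.15 -1.62] T [ 0.076  0.051 -0.033] gap mm 65.117 % 76.61
```

View pics/dw.png

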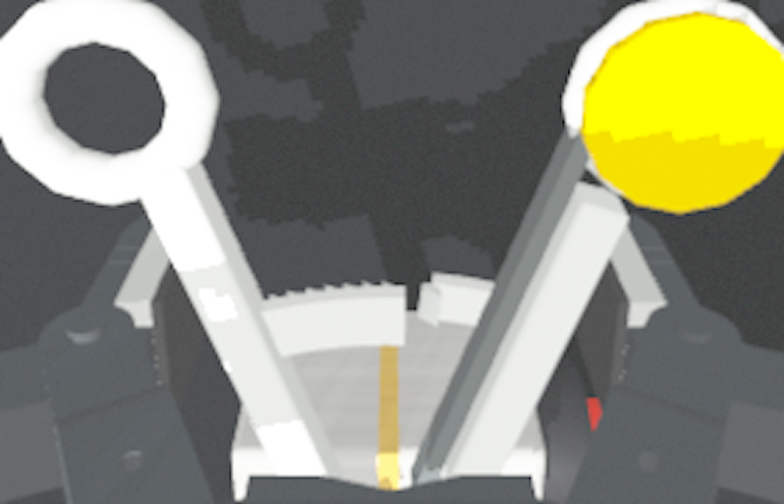

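Contact is made on both handles; the rings have begun to move. I'll continue toward the first tooth (gap about 54 mm).

Emit:
play_rows(series="75 0 0 0 0 0 0;74 0 0 0 0 0 0;73 0 0 0 0 0 0;73 0 0 0 0 0 0")

```text
clock: 11.1
tcp_pos: [0.4874, 0.0648, 0.0682]
orientation: [0.0, 0.13, 0.992, 0.0]
wrist_force: [-0.2, 0.6, 2.2]
finger_gap: 0.0622
```

Emit:
play_rows(series="72 0 0 0 0 0 0;71 0 0 0 0 0 0;70 0 0 0 0 0 0;70 0 0 0 0 0 0")

```text
clock: 11.6
tcp_pos: [0.4873, 0.0648, 0.0682]
orientation: [0.0, 0.13, 0.992, 0.0]
wrist_force: [0.4, -0.1, 2.8]
finger_gap: 0.0598
```

Emit:
play_rows(series="69 0 0 0 0 0 0;68 0 0 0 0 0 0;67 0 0 0 0 0 0;67 0 0 0 0 0 0")

```text
clock: 12.1
tcp_pos: [0.4873, 0.0649, 0.0682]
orientation: [-0.0, 0.129, 0.992, 0.0]
wrist_force: [0.2, 0.2, 1.5]
finger_gap: 0.0572
```

```bash
python3 look2.py e; python3 st.py
```

```text
12.2 [0.4873 0.0649 0.0682] tool F [ 0.12  0.22 -2.91] T [-0.105  0.088 -0.011] gap mm 57.205 % 67.3
```

View pics/ew.png

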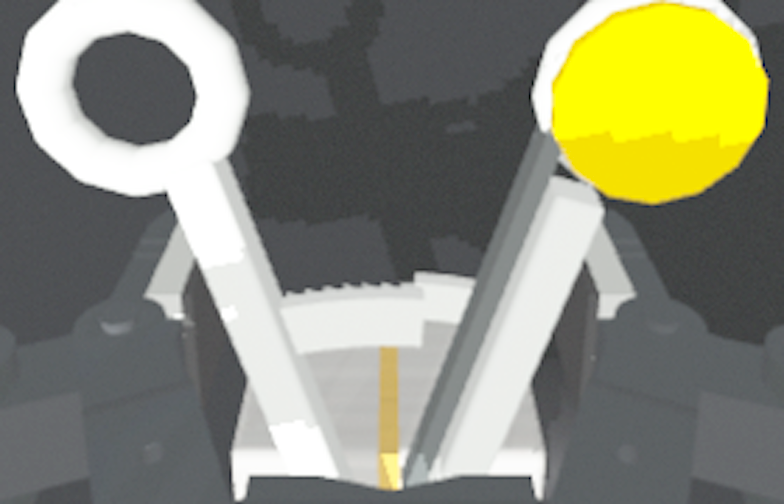

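View pics/es.png

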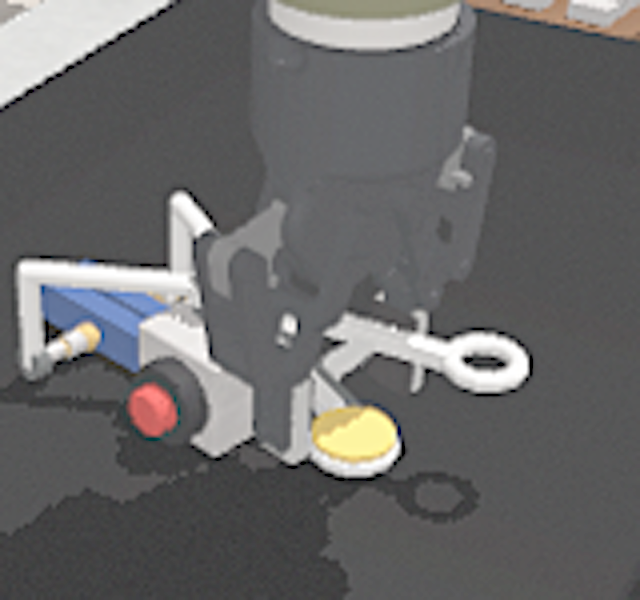

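Emit:
play_rows(series="66 0 0 0 0 0 0;66 0 0 0 0 0 0")

```text
clock: 12.45
tcp_pos: [0.4873, 0.0649, 0.0682]
orientation: [0.0, 0.129, 0.992, 0.0]
wrist_force: [-1.0, -0.2, 2.8]
finger_gap: 0.0565
```

Emit:
play_rows(series="65 0 0 0 0 0 0;65 0 0 0 0 0 0")

```text
clock: 12.7
tcp_pos: [0.4872, 0.0649, 0.0682]
orientation: [-0.0, 0.129, 0.992, 0.0]
wrist_force: [-1.7, 0.7, 4.3]
finger_gap: 0.0557
```

Emit:
play_rows(series="64 0 0 0 0 0 0;64 0 0 0 0 0 0")

```text
clock: 12.95
tcp_pos: [0.4872, 0.0648, 0.0684]
orientation: [-0.0, 0.129, 0.992, -0.0]
wrist_force: [-1.3, 0.5, 6.3]
finger_gap: 0.0548
```

Emit:
play_rows(series="63 0 0 0 0 0 0;63 0 0 0 0 0 0")

```text
clock: 13.2
tcp_pos: [0.4871, 0.0648, 0.0684]
orientation: [-0.0, 0.129, 0.992, -0.0]
wrist_force: [-1.1, 0.7, 6.7]
finger_gap: 0.0543
```

```bash
python3 st.py; python3 look2.py f;  python3 look.py scene sc1 250 130 120 150 4; python3 st.py
```

```text
13.2 [0.4871 0.0648 0.0684] tool F [ 1.29  0.39 -6.66] T [-0.004  0.347 -0.054] gap mm 54.255 % 63.83
13.3 [0.4871 0.0648 0.0685] [-1.74  0.11  6.11] [ 0.081  0.425 -0.021] 0.05417
13.35 [0.4871 0.0648 0.0684] tool F [ 1.49  0.06 -5.67] T [0.051 0.445 0.004] gap mm 53.812 % 63.31
```

View pics/sc1.png

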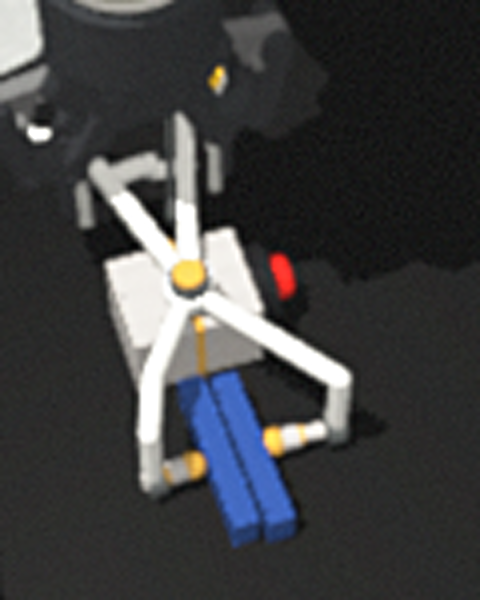

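View pics/fw.png

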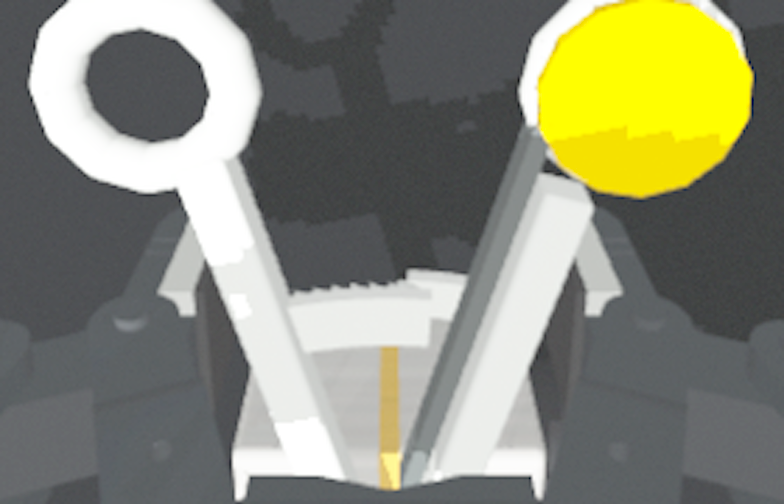

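View pics/fs.png

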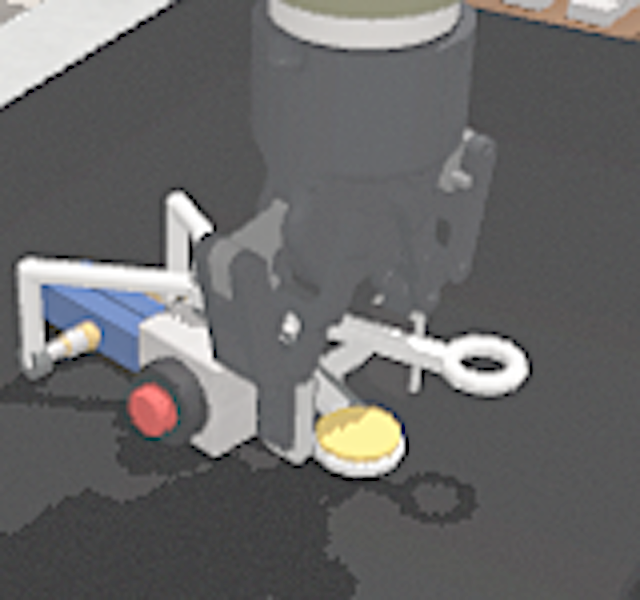

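Emit:
play_rows(series="62 0 0 0 0 0 0;62 0 0 0 0 0 0")

```text
clock: 13.6
tcp_pos: [0.4871, 0.0648, 0.0685]
orientation: [-0.0, 0.13, 0.992, -0.0]
wrist_force: [-1.9, 0.1, 5.9]
finger_gap: 0.0532
```

Emit:
play_rows(series="61 0 0 0 0 0 0;61 0 0 0 0 0 0")

```text
clock: 13.85
tcp_pos: [0.4873, 0.0647, 0.0682]
orientation: [-0.0, 0.13, 0.992, -0.0]
wrist_force: [0.4, -0.6, 3.9]
finger_gap: 0.052
```

```bash
python3 st.py; python3 look.py scene sc2 250 130 120 150 4; python3 st.py
```

```text
13.85 [0.4873 0.0647 0.0682] tool F [-0.58 -0.48 -3.95] T [0.062 0.174 0.004] gap mm 52.03 % 61.21
13.85 [0.4873 0.0647 0.0682] [ 0.44 -0.61  3.95] [-0.016  0.184 -0.004] 0.05203
13.9 [0.4873 0.0647 0.0681] tool F [ 0.37  0.38 -3.69] T [ 0.032  0.24  -0.018] gap mm 52.38 % 61.62
```

View pics/sc2.png

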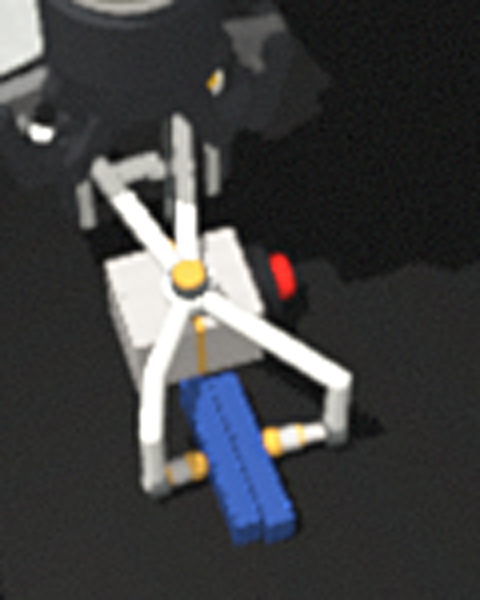

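The ratchet clicked at gap ≈ 52.5 mm, where Fz dropped from 6 to 4 N. The scene view shows both noses touching and the parallels nearly closed.

Emit:
play_rows(series="60 0 0 0 0 0 0;60 0 0 0 0 0 0")

```text
clock: 14.15
tcp_pos: [0.4872, 0.0648, 0.0683]
orientation: [-0.0, 0.129, 0.992, 0.0]
wrist_force: [-1.2, -0.2, 5.6]
finger_gap: 0.0511
```

Emit:
play_rows(series="59 0 0 0 0 0 0;59 0 0 0 0 0 0")

```text
clock: 14.4
tcp_pos: [0.4871, 0.0649, 0.0684]
orientation: [-0.0, 0.129, 0.992, 0.0]
wrist_force: [-1.8, 0.1, 5.3]
finger_gap: 0.0505
```

Emit:
play_rows(series="58 0 0 0 0 0 0;58 0 0 0 0 0 0")

```text
clock: 14.65
tcp_pos: [0.4871, 0.0649, 0.0684]
orientation: [-0.0, 0.129, 0.992, 0.0]
wrist_force: [-0.9, 0.7, 5.9]
finger_gap: 0.0498
```

Emit:
play_rows(series="57.5 0 0 0 0 0 0;57 0 0 0 0 0 0")

```text
clock: 14.9
tcp_pos: [0.4871, 0.0649, 0.0684]
orientation: [-0.0, 0.129, 0.992, 0.0]
wrist_force: [-1.5, 0.4, 3.5]
finger_gap: 0.0487
```

```bash
python3 st.py; python3 look.py scene sc3 250 130 120 150 4; python3 st.py
```

```text
14.9 [0.4871 0.0649 0.0684] tool F [ 1.53  0.05 -3.47] T [ 0.019  0.239 -0.01 ] gap mm 48.73 % 57.33
14.9 [0.4871 0.0649 0.0684] [-1.46  0.44  3.47] [0.043 0.236 0.01 ] 0.04873
14.95 [0.4872 0.0649 0.0682] tool F [ 0.67 -0.79 -3.73] T [0.028 0.328 0.029] gap mm 48.71 % 57.31
```

View pics/sc3.png

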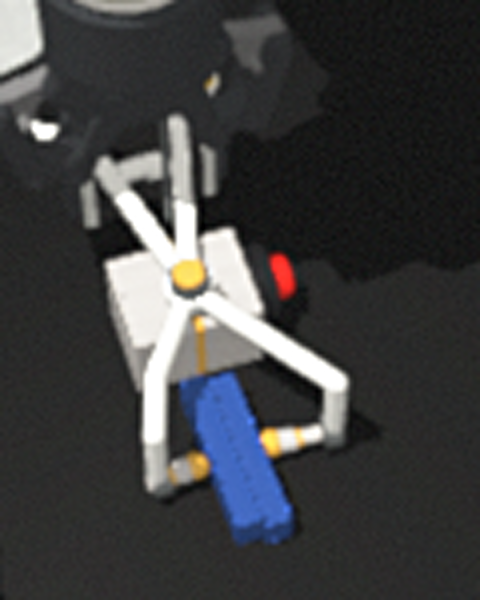

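Second click at ≈ 49 mm. The post-click force is unchanged, so the jaws have barely bitten, if at all. On to the third tooth.

Emit:
play_rows(series="56 0 0 0 0 0 0;56 0 0 0 0 0 0")

```text
clock: 15.2
tcp_pos: [0.4872, 0.0649, 0.0683]
orientation: [-0.0, 0.129, 0.992, 0.0]
wrist_force: [-2.3, -0.1, 5.0]
finger_gap: 0.0481
```

Emit:
play_rows(series="55 0 0 0 0 0 0;55 0 0 0 0 0 0")

```text
clock: 15.45
tcp_pos: [0.4871, 0.0649, 0.0684]
orientation: [-0.0, 0.129, 0.992, 0.0]
wrist_force: [-2.9, 0.2, 6.7]
finger_gap: 0.047
```

Emit:
play_rows(series="54 0 0 0 0 0 0;54 0 0 0 0 0 0")

```text
clock: 15.7
tcp_pos: [0.487, 0.065, 0.0685]
orientation: [-0.0, 0.129, 0.992, 0.0]
wrist_force: [-2.7, 1.1, 7.2]
finger_gap: 0.0465
```

Emit:
play_rows(series="53.5 0 0 0 0 0 0;53 0 0 0 0 0 0")

```text
clock: 15.95
tcp_pos: [0.4869, 0.065, 0.0685]
orientation: [-0.0, 0.129, 0.992, 0.0]
wrist_force: [-3.4, 0.7, 8.7]
finger_gap: 0.0457
```

```bash
python3 st.py; python3 look.py scene sc4 250 130 120 150 4; python3 st.py
```

```text
15.95 [0.4869 0.065  0.0685] tool F [ 3.5  -0.21 -8.73] T [ 0.022  0.691 -0.075] gap mm 45.711 % 53.78
15.95 [0.4869 0.065  0.0685] [-3.43  0.69  8.73] [0.156 0.674 0.075] 0.04571
16.0 [0.4869 0.065  0.0685] tool F [ 3.86 -0.1  -8.33] T [ 0.049  0.742 -0.045] gap mm 45.71 % 53.78
```

View pics/sc4.png

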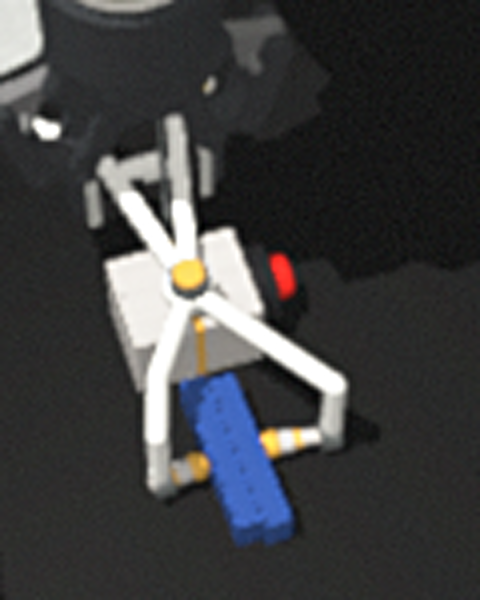

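Emit:
play_rows(series="52.5 0 0 0 0 0 0;52.5 0 0 0 0 0 0")

```text
clock: 16.25
tcp_pos: [0.4871, 0.065, 0.0683]
orientation: [-0.0, 0.129, 0.992, 0.0]
wrist_force: [-2.2, 0.7, 4.7]
finger_gap: 0.0452
```

Emit:
play_rows(series="52 0 0 0 0 0 0;52 0 0 0 0 0 0")

```text
clock: 16.5
tcp_pos: [0.487, 0.065, 0.0683]
orientation: [-0.0, 0.129, 0.992, 0.0]
wrist_force: [-4.0, 0.8, 7.0]
finger_gap: 0.0446
```

```bash
python3 st.py; python3 look2.py g; python3 st.py
```

```text
16.5 [0.487  0.065  0.0683] tool F [ 4.04 -0.19 -6.95] T [ 0.015  0.537 -0.001] gap mm 44.61 % 52.48
16.6 [0.487  0.065  0.0684] tool F [ 2.71 -0.47 -7.04] T [ 0.055  0.547 -0.048] gap mm 44.631 % 52.51
```

View pics/gw.png

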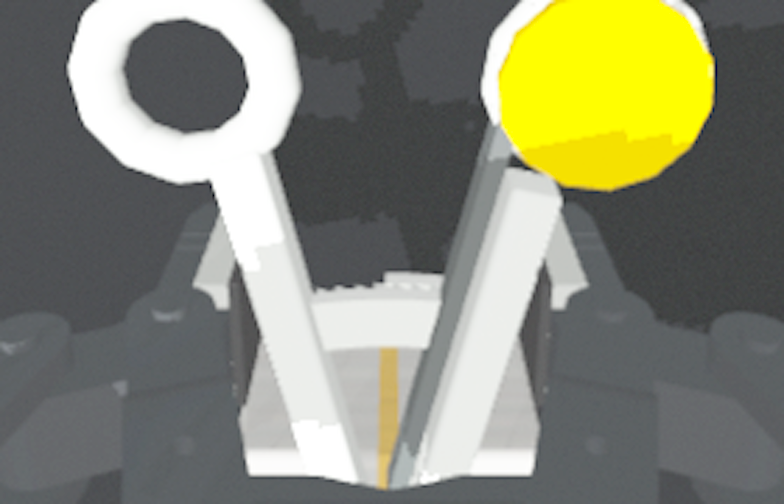

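Third click at ≈ 45.4 mm, with a higher peak (8.7 N) and residual. The bite is near λ ≈ 0.10, so I expect roughly 2 N now, 6 N at tooth 4 and 10 N at tooth 5.

Emit:
play_rows(series="51 0 0 0 0 0 0;51 0 0 0 0 0 0")

```text
clock: 16.85
tcp_pos: [0.4869, 0.065, 0.0684]
orientation: [-0.0, 0.129, 0.992, 0.0]
wrist_force: [-3.4, 0.4, 7.7]
finger_gap: 0.0439
```

Emit:
play_rows(series="50 0 0 0 0 0 0;50 0 0 0 0 0 0")

```text
clock: 17.1
tcp_pos: [0.4868, 0.065, 0.0685]
orientation: [-0.0, 0.129, 0.992, 0.0]
wrist_force: [-4.3, 1.0, 8.9]
finger_gap: 0.0429
```

Emit:
play_rows(series="49.5 0 0 0 0 0 0;49.5 0 0 0 0 0 0")

```text
clock: 17.35
tcp_pos: [0.4868, 0.0651, 0.0686]
orientation: [-0.0, 0.129, 0.992, 0.0]
wrist_force: [-4.6, 0.1, 10.0]
finger_gap: 0.0427
```

Emit:
play_rows(series="49 0 0 0 0 0 0;49 0 0 0 0 0 0")

```text
clock: 17.6
tcp_pos: [0.4867, 0.0651, 0.0686]
orientation: [-0.0, 0.129, 0.992, 0.0]
wrist_force: [-4.5, 0.7, 9.7]
finger_gap: 0.0422
```

Emit:
play_rows(series="48.5 0 0 0 0 0 0;48.5 0 0 0 0 0 0")

```text
clock: 17.85
tcp_pos: [0.4867, 0.0651, 0.0687]
orientation: [-0.0, 0.129, 0.992, 0.0]
wrist_force: [-4.2, 2.1, 10.5]
finger_gap: 0.0419
```

```bash
python3 st.py; python3 look.py scene sc5 250 130 120 150 4; python3 st.py
```

```text
17.85 [0.4867 0.0651 0.0687] tool F [  4.6    1.   -10.46] T [ 0.09   0.918 -0.024] gap mm 41.87 % 49.26
17.85 [0.4867 0.0651 0.0687] [-4.18  2.14 10.46] [0.149 0.91  0.025] 0.04187
17.9 [0.4867 0.0652 0.0687] tool F [ 4.25 -0.04 -9.72] T [ 0.063  0.946 -0.007] gap mm 41.424 % 48.73
```

Emit:
play_rows(series="48 0 0 0 0 0 0;48 0 0 0 0 0 0")

```text
clock: 18.15
tcp_pos: [0.4868, 0.0651, 0.0685]
orientation: [-0.0, 0.129, 0.992, 0.0]
wrist_force: [-3.6, 0.2, 9.3]
finger_gap: 0.0413
```

```bash
python3 st.py; python3 look2.py i; python3 st.py
```

```text
18.15 [0.4868 0.0651 0.0685] tool F [ 3.51 -0.69 -9.31] T [ 0.048  0.729 -0.029] gap mm 41.278 % 48.56
18.25 [0.4868 0.065  0.0685] tool F [ 3.43  0.18 -8.84] T [ 0.069  0.754 -0.011] gap mm 41.057 % 48.3
```

View pics/iw.png

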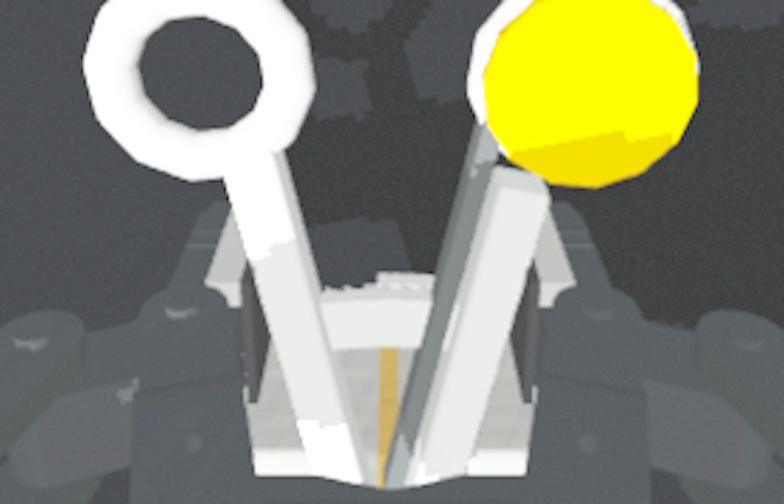

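View pics/sc5.png

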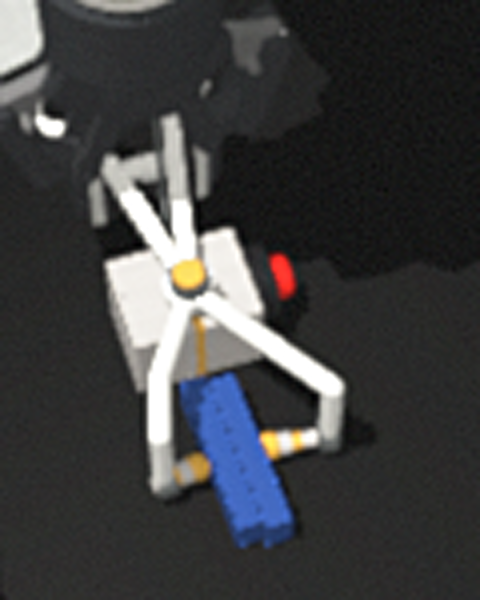

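```bash
python3 - <<'E'
from h import *
import glob
for n in ["pics/scene0","sc1_full","sc2_full","sc3_full","sc4_full","sc5_full"]:
    im=cv2.imread(n+".png").astype(float)[215:275,285:335]
    b=im[:,:,0]; r=im[:,:,2]
    w=np.clip((b-r-10)/110,0,1)
    # extents per row: sum of weight and the groove darkness
    k=w[12:46]
    rows=[]
    for v in range(16,46,2):
        rr=w[v]; i=np.where(rr>.5)[0]
        if len(i)<3: continue
        a,bb=i[0],i[-1]
        L=a-(rr[a]-.5)/(rr[a]-rr[a-1]+1e-9) if a>0 else a
        Rr=bb+(rr[bb]-.5)/(rr[bb]-rr[bb+1]+1e-9)
        rows.append(Rr-L)
    print(n,'area',w.sum().round(1),'width med',np.median(rows).round(2),'mean',np.mean(rows).round(2))
E
```

```text
pics/scene0 area 642.1 width med 18.16 mean 18.09
sc1_full area 622.5 width med 17.17 mean 17.11
sc2_full area 609.4 width med 16.04 mean 16.22
sc3_full area 593.7 width med 15.64 mean 15.56
sc4_full area 588.4 width med 15.59 mean 15.5
sc5_full area 590.4 width med 15.49 mean 15.51
```

```bash
python3 - <<'E'
from h import *
def wid(im):
    im=im.astype(float)[215:275,285:335]; w=np.clip((im[:,:,0]-im[:,:,2]-10)/110,0,1); rows=[]
    for v in range(14,46):
        rr=w[v]; i=np.where(rr>.5)[0]
        a,bb=i[0],i[-1]
        rows.append(bb+(rr[bb]-.5)/(rr[bb]-rr[bb+1]+1e-9)-(a-(rr[a]-.5)/(rr[a]-rr[a-1]+1e-9)))
    rows=np.array(rows); return np.sort(rows)[6:-6].mean(), rows.std()
for n in ["pics/scene0","sc1_full","sc2_full","sc3_full","sc4_full","sc5_full"]: print(n,wid(cv2.imread(n+".png")))
for i in range(2): print('now',wid(cams.read_camera("scene")[:,:,::-1]))
ex=np.array([.966,-.259,0]);ey=np.array([.259,.966,0]);P=np.array([.556,.046,.08])+ex*.062
# direction of parallels from the picture: slope
im=cv2.imread("sc5_full.png").astype(float); w=((im[:,:,0]-im[:,:,2])>60).astype(np.uint8); w[:215]=0;w[275:]=0;w[:,:285]=0;w[:,335:]=0
vx,vy,_,_=cv2.fitLine(np.argwhere(w)[:,::-1].astype(np.float32),cv2.DIST_L2,0,.01,.01).ravel(); print(vx,vy)
a,b=proj("scene",[P-ey*.005,P+ey*.005]); W=(b-a)/10
print('px/mm horiz',W, W[0]-W[1]*vx/vy)
E
```

```text
pics/scene0 (np.float64(18.078227603842414), np.float64(0.6145530742503366))
sc1_full (np.float64(16.99880669964031), np.float64(0.7101202693824914))
sc2_full (np.float64(16.138740906284042), np.float64(0.6863144195504641))
sc3_full (np.float64(15.572908720772208), np.float64(0.6442868252644759))
sc4_full (np.float64(15.52646324580463), np.float64(0.6205633509955657))
sc5_full (np.float64(15.511198900964189), np.float64(0.6246315542042132))
now (np.float64(15.48157697585172), np.float64(0.6167076454876017))
now (np.float64(15.47806548717362), np.float64(0.6166153348237634))
0.3726302 0.92797995
px/mm horiz [ 0.54142857 -0.16165074] 0.6063394063391624
```

```bash
python3 - <<'E'
from h import *
c=cams.get_calibration("wrist")
im=cams.read_camera("wrist"); s=get_state()
cv2.imwrite("now_w.png",im[:,:,::-1])
piv=np.array([.5562,.0459])
ax=np.array([-.966,.259]); ay=np.array([.259,.966])
def ang(im):
    m=yellow(im); n,l,st,ce=cv2.connectedComponentsWithStats(m); i=1+np.argmax(st[1:,4]); 
    cnt,_=cv2.findContours((l==i).astype(np.uint8),cv2.RETR_EXTERNAL,cv2.CHAIN_APPROX_NONE); (px,py),_,_=cv2.fitEllipse(cnt[0])
    p=onz("w",px,py,.121,c)[:2]-piv
    # ring hole : dark region enclosed by white ring
    g=(im.min(axis=2)<140).astype(np.uint8); g[:150]=0; g[260:]=0; g[:,:180]=0; g[:,300:]=0
    n,l,st,ce=cv2.connectedComponentsWithStats(g); best=[(st[k][4],ce[k]) for k in range(1,n) if 500<st[k][4]<3000 and st[k][2]<60]
    q=onz("w",*best[0][1],.115,c)[:2]-piv if best else np.array([np.nan]*2)
    f=lambda v:np.arctan2(v@ay,v@ax)
    return f(p),-f(q),np.hypot(*p),np.hypot(*q)
for n in "bcdefgi": print(n,np.round(ang(cv2.imread(f"{n}_w.png")[:,:,::-1].copy()),4))
print('now',np.round(ang(im),4),s['finger_gap'])
E
```

```text
b [0.3634 0.3749 0.117  0.1165]
c [0.3645 0.3756 0.1169 0.1163]
d [0.3577 0.3663 0.1169 0.1164]
e [0.3178 0.3254 0.1169 0.1163]
f [0.2988 0.3092 0.117  0.1162]
g [0.2517 0.2579 0.1167 0.1161]
i [0.2336 0.2391 0.1166 0.116 ]
now [0.2336 0.2391 0.1166 0.116 ] 0.04124124977162021
```

The geometry gives λ ≈ 0.133 now. From the blue width, the parallels touched face to face at λ ≈ 0.085, so F ≈ 9 N at tooth 4. I'll nudge slightly to be sure of the click, then release and check that it holds.

Emit:
play_rows(series="47.5 0 0 0 0 0 0;47.5 0 0 0 0 0 0")

```text
clock: 18.65
tcp_pos: [0.4868, 0.0651, 0.0686]
orientation: [-0.0, 0.129, 0.992, 0.0]
wrist_force: [-3.3, 0.9, 9.2]
finger_gap: 0.041
```

```bash
python3 st.py
```

```text
18.65 [0.4868 0.0651 0.0686] tool F [ 3.39  0.07 -9.16] T [ 0.025  0.78  -0.021] gap mm 40.97 % 48.2
```

Emit:
play_rows(series="49 0 0 0 0 0 0;51 0 0 0 0 0 0;54 0 0 0 0 0 0;60 0 0 0 0 0 0;68 0 0 0 0 0 0;76 0 0 0 0 0 0;76 0 0 0 0 0 0;76 0 0 0 0 0 0;76 0 0 0 0 0 0;76 0 0 0 0 0 0")

```text
clock: 19.9
tcp_pos: [0.4873, 0.0648, 0.0682]
orientation: [0.0, 0.13, 0.992, 0.0]
wrist_force: [0.0, 0.4, -0.5]
finger_gap: 0.0645
```

```bash
python3 st.py; python3 look2.py j; python3 look.py scene sc6 250 130 120 150 4; cat > ang.py <<'E'
from h import *
import sys
piv=np.array([.5562,.0459]); ax=np.array([-.966,.259]); ay=np.array([.259,.966])
def ang(im,c):
    m=yellow(im); n,l,st,ce=cv2.connectedComponentsWithStats(m); i=1+np.argmax(st[1:,4]); 
    cnt,_=cv2.findContours((l==i).astype(np.uint8),cv2.RETR_EXTERNAL,cv2.CHAIN_APPROX_NONE); (px,py),_,_=cv2.fitEllipse(cnt[0])
    p=onz("w",px,py,.121,c)[:2]-piv
    g=(im.min(axis=2)<140).astype(np.uint8); g[:100]=0; g[260:]=0; g[:,:180]=0; g[:,310:]=0
    n,l,st,ce=cv2.connectedComponentsWithStats(g); best=[(st[k][4],ce[k]) for k in range(1,n) if 300<st[k][4]<3000 and st[k][2]<60]
    q=onz("w",*best[0][1],.115,c)[:2]-piv if best else np.array([np.nan]*2)
    f=lambda v:np.arctan2(v@ay,v@ax)
    a,b=f(p),-f(q)
    print('lever_l %.4f lever_r %.4f mean %.4f'%(.3634-a,.3749-b,.3692-(a+b)/2),'radii',np.hypot(*p).round(4),np.hypot(*q).round(4),'pad world',(p+piv).round(4),'px',round(px,1),round(py,1))
if __name__=="__main__":
    c=cams.get_calibration("wrist"); ang(cams.read_camera("wrist"),c)
E
python3 ang.py
```

```text
19.9 [0.4873 0.0648 0.0682] tool F [0.08 0.36 0.55] T [-0.014  0.007  0.039] gap mm 64.459 % 75.83
20.0 [0.4873 0.0648 0.0682] [-0.54 -0.31  0.35] [-0.013  0.061  0.05 ] 0.06482
lever_l 0.1254 lever_r 0.1314 mean 0.1285 radii 0.1166 0.116 pad world [0.4539 0.1018] px 392.0 209.3
```

View pics/jw.png

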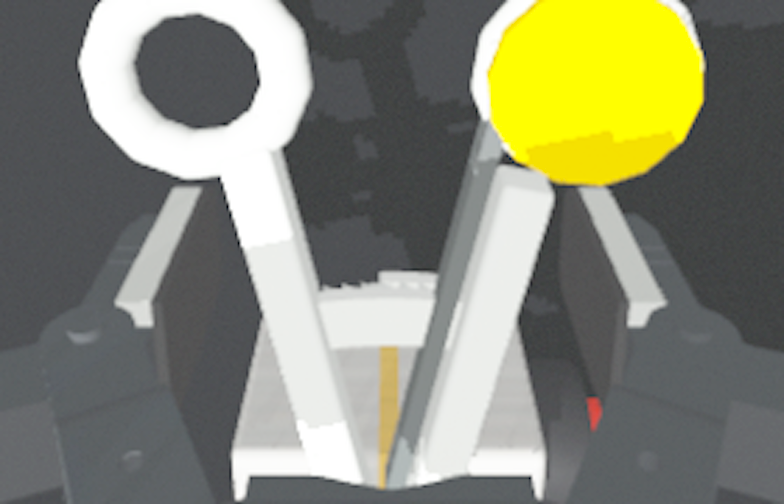

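View pics/sc6.png

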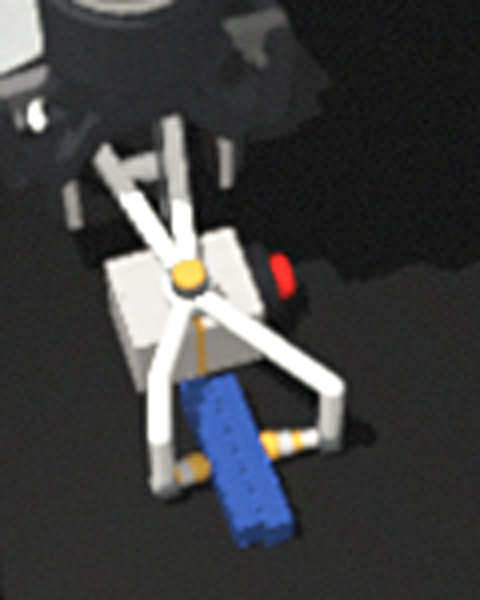

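```bash
python3 - <<'E'
from h import *
rows=[]
for n in ["pics/scene0","sc1_full","sc2_full","sc3_full","sc4_full","sc5_full","sc6_full"]:
    im=cv2.imread(n+".png")[228:262,280:345]
    rows.append(cv2.resize(im,None,fx=6,fy=5,interpolation=cv2.INTER_CUBIC))
    full=cv2.imread(n+".png")[:,:,::-1].copy(); h=cv2.cvtColor(full,cv2.COLOR_RGB2HSV)
    m=cv2.inRange(h,(12,90,80),(32,255,255)); m[:228]=0;m[262:]=0;m[:,:280]=0;m[:,345:]=0
    print(n,blobs(m))
a=np.vstack(rows[:1]+rows[2:3]+rows[6:]); cv2.imwrite("pics/noses.png",a); print(a.shape)
E
```

```text
pics/scene0 [(37, [319.2, 238.6]), (35, [296.3, 245.7])]
sc1_full [(31, [318.0, 239.5]), (29, [298.1, 245.8])]
sc2_full [(30, [317.9, 239.7]), (31, [298.8, 245.7])]
sc3_full [(29, [317.3, 240.0]), (27, [299.1, 245.7])]
sc4_full [(26, [317.3, 240.1]), (28, [299.2, 245.9])]
sc5_full [(27, [317.3, 240.2]), (27, [299.1, 246.1])]
sc6_full [(27, [317.3, 240.2]), (27, [299.1, 246.1])]
(510, 390, 3)
```

View pics/noses.png

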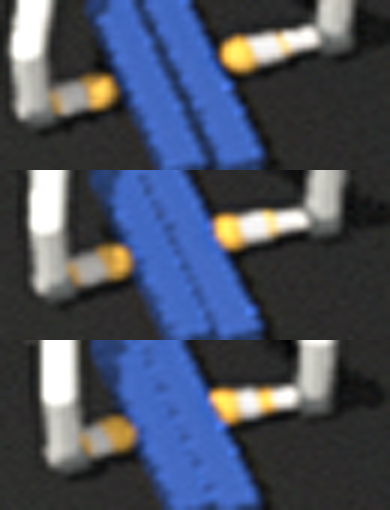

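The ratchet alone holds at tooth 4 with λ unchanged. The brass balls stay fixed on the closed parallels while the arms are about 5 mm past first contact, giving F ≈ 7–9 N. A fifth tooth could come near 13 N, so I'll stay here. Next I'll rise, shut the fingers and go over the thumb pad.

Emit:
play_rows(series="76 0 0 -2 0 0 0;76 0 0 -2.5 0 0 0;60 0 0 -2.5 0 0 0;40 0 0 0 0 0 0;20 0 0 0 0 0 0;0 2.2 1.4 0 0 0 0;0 2.2 1.4 0 0 0 0;0 0 0 0 0 0 0;0 0 0 0 0 0 0")

```text
clock: 21.22
tcp_pos: [0.452, 0.103, 0.1376]
orientation: [-0.0, 0.129, 0.992, -0.0]
wrist_force: [0.6, 0.4, -0.7]
finger_gap: 0.0001
```

```bash
python3 st.py; python3 look2.py k; python3 ang.py; python3 - <<'E'
from h import *
s=get_state();R=Ro.from_quat(s['orientation'],scalar_first=True).as_matrix();T=s['tcp_pos']
for zz in (-.03,-.02,-.01,0): 
    P=[T+R@np.array([x,y,zz]) for x in(.011,-.011) for y in (.0145,-.0145)]
    print(zz,'side crop',((proj("side",P)-[290,120])*4).round(0).tolist(),'wrist crop',((proj("wrist",P)-[180,180])*2.8).round().tolist())
E
```

```text
21.225 [0.452  0.103  0.1376] tool F [-0.46  0.55  0.67] T [-0.043 -0.028  0.02 ] gap mm 0.092 % 0.11
lever_l 0.1250 lever_r 0.1305 mean 0.1278 radii 0.1184 0.1159 pad world [0.4523 0.1027] px 319.7 229.8
-0.03 side crop [[383.0, 343.0], [440.0, 310.0], [334.0, 316.0], [390.0, 285.0]] wrist crop [[476.0, 199.0], [309.0, 199.0], [472.0, 306.0], [313.0, 306.0]]
-0.02 side crop [[382.0, 367.0], [438.0, 334.0], [333.0, 341.0], [389.0, 309.0]] wrist crop [[470.0, 172.0], [314.0, 172.0], [467.0, 274.0], [317.0, 274.0]]
-0.01 side crop [[380.0, 392.0], [435.0, 358.0], [332.0, 365.0], [387.0, 333.0]] wrist crop [[466.0, 148.0], [318.0, 148.0], [462.0, 245.0], [321.0, 245.0]]
0 side crop [[378.0, 416.0], [433.0, 382.0], [330.0, 388.0], [385.0, 356.0]] wrist crop [[462.0, 127.0], [322.0, 127.0], [459.0, 220.0], [325.0, 220.0]]
```

View pics/kw.png

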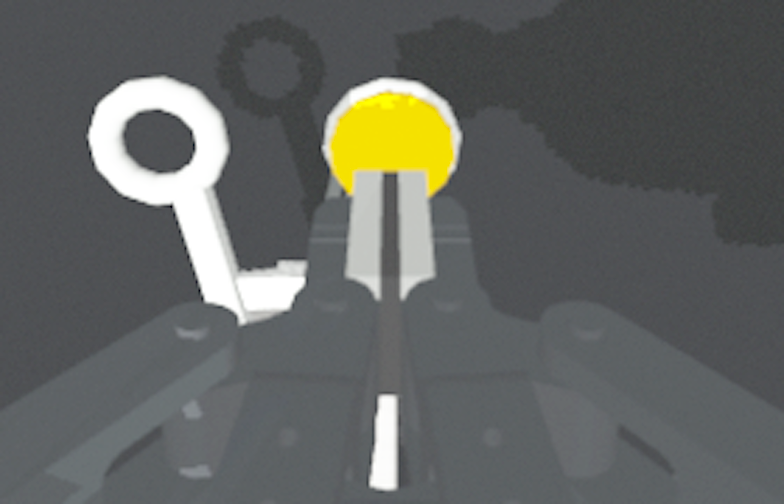

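View pics/ks.png

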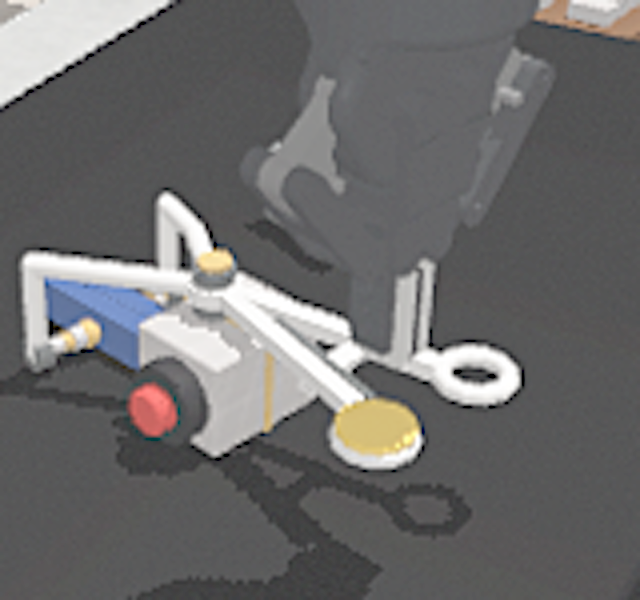

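The shut fingertips are at z ≈ 0.157 m and centred over the pad, and the ratchet still holds (λ 0.128). I'll descend about 3.5 cm and feel for contact.

Emit:
play_rows(series="0 0 0 1.5 0 0 0;0 0 0 1.2 0 0 0;0 0 0 0.6 0 0 0;0 0 0 0 0 0 0")

```text
clock: 21.88
tcp_pos: [0.4521, 0.1036, 0.105]
orientation: [-0.0, 0.129, 0.992, 0.001]
wrist_force: [0.5, 1.5, 3.0]
finger_gap: -0.0002
```

Emit:
play_rows(series="0 0 0 0.15 0 0 0;0 0 0 0 0 0 0")

```text
clock: 22.12
tcp_pos: [0.4522, 0.1035, 0.1041]
orientation: [0.0, 0.129, 0.992, 0.0]
wrist_force: [-0.4, 2.9, 4.3]
finger_gap: 0.0
```

Emit:
play_rows(series="0 0 0 0.1 0 0 0;0 0 0 0 0 0 0")

```text
clock: 22.38
tcp_pos: [0.4522, 0.1034, 0.103]
orientation: [0.0, 0.129, 0.992, 0.0]
wrist_force: [-1.7, 2.7, 4.8]
finger_gap: 0.0
```

```bash
python3 st.py; python3 look2.py l
```

```text
22.375 [0.4522 0.1034 0.103 ] tool F [ 2.36  2.13 -4.79] T [-0.459  0.341  0.015] gap mm 0.003 % 0.0
```

View pics/ls.png

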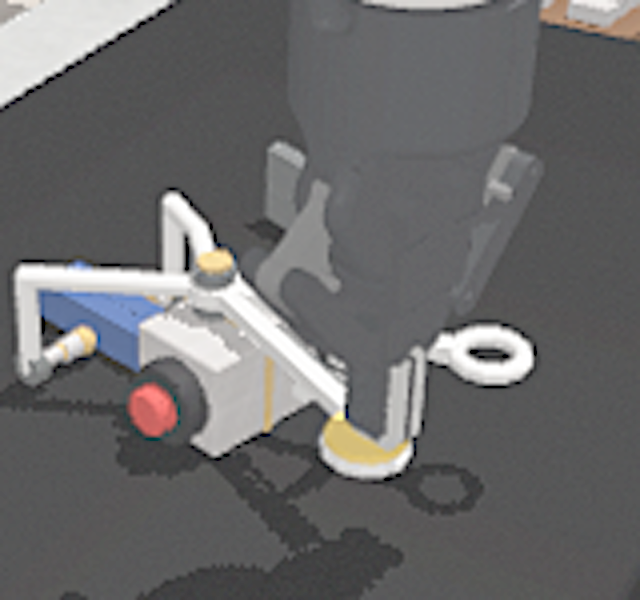

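View pics/lw.png

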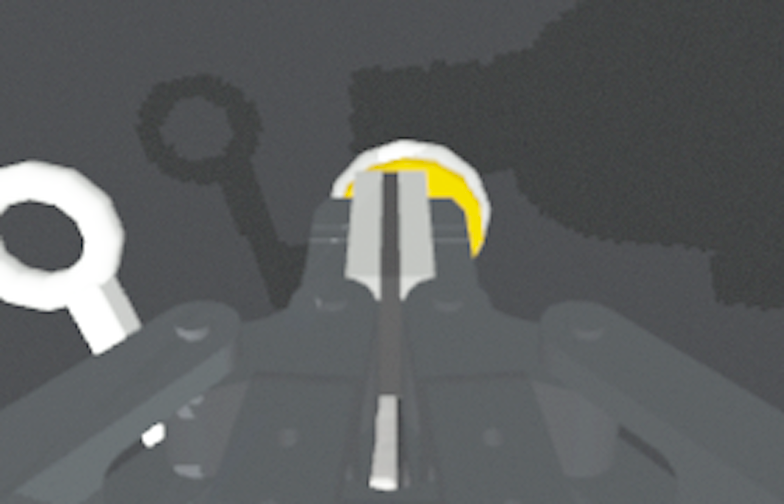

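The side view shows the right handle already sprung open (ring at (490,355), its start place) and the left partway out. I'll press a little deeper and swing the left handle outward about the pivot.

Emit:
play_rows(series="0 0 0 0.1 0 0 0;0 0 0 0.1 0 0 0;0 -0.05 0.2 0 0 0 0;0 -0.05 0.2 0 0 0 0;0 -0.06 0.2 0 0 0 0")

```text
clock: 23.1
tcp_pos: [0.4555, 0.1085, 0.1013]
orientation: [0.001, 0.13, 0.992, -0.0]
wrist_force: [-2.0, 2.5, 7.0]
finger_gap: 0.0001
```

```bash
python3 st.py; python3 look2.py m
```

```text
23.1 [0.4555 0.1085 0.1013] tool F [ 2.53  1.87 -6.96] T [-0.154  0.315  0.063] gap mm 0.055 % 0.06
```

View pics/mw.png

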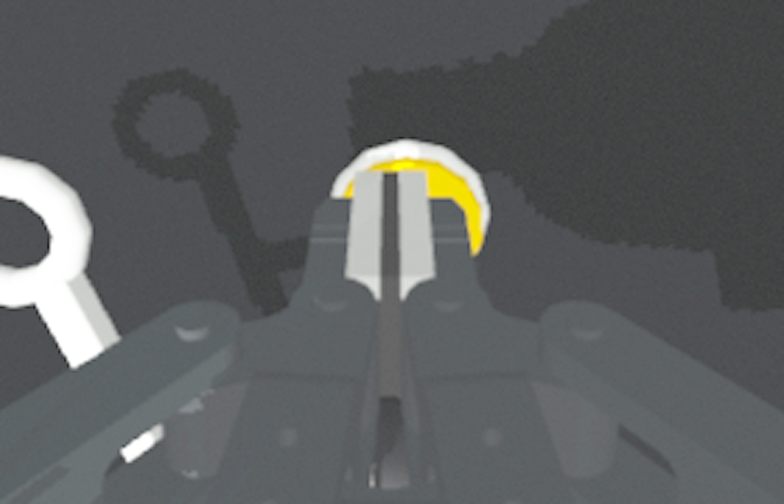

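View pics/ms.png

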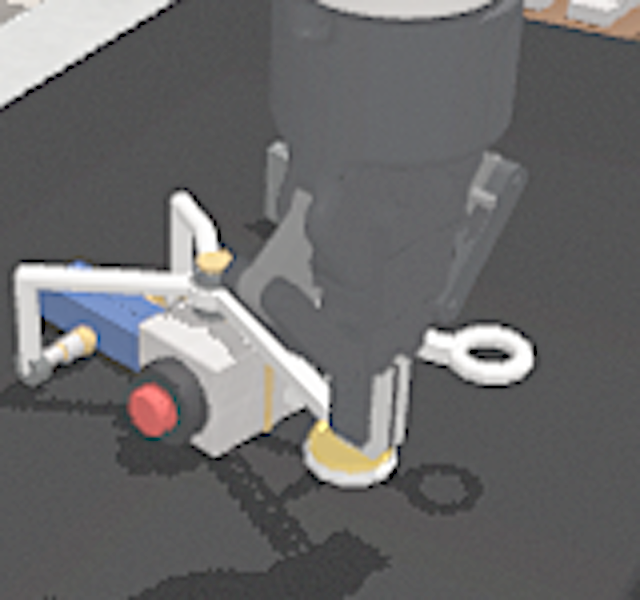

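Emit:
play_rows(series="0 -0.06 0.2 0 0 0 0;0 -0.06 0.2 0 0 0 0;0 -0.06 0.2 0 0 0 0;0 -0.06 0.2 0 0 0 0;0 0 0 0 0 0 0")

```text
clock: 23.82
tcp_pos: [0.4594, 0.1141, 0.1011]
orientation: [0.0, 0.13, 0.992, -0.002]
wrist_force: [-3.1, -4.2, 7.8]
finger_gap: 0.0002
```

```bash
python3 st.py; python3 look2.py n
```

```text
23.825 [0.4594 0.1141 0.1011] tool F [ 1.91 -4.93 -7.75] T [ 0.962  0.294 -0.013] gap mm 0.221 % 0.26
```

View pics/nw.png

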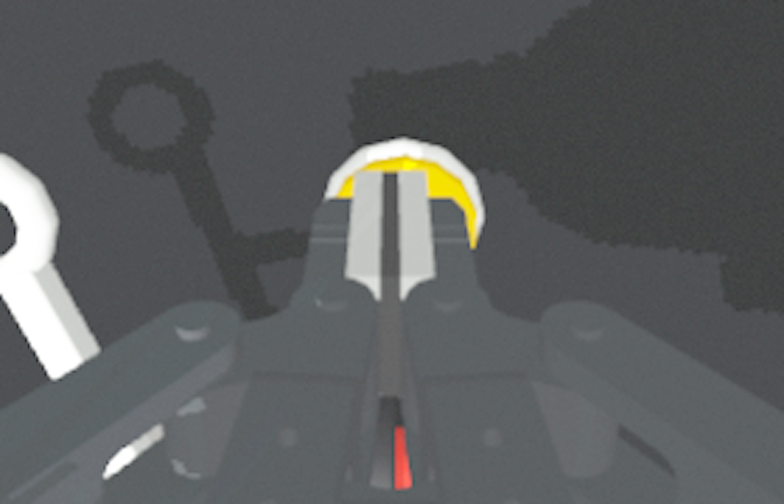

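View pics/ns.png

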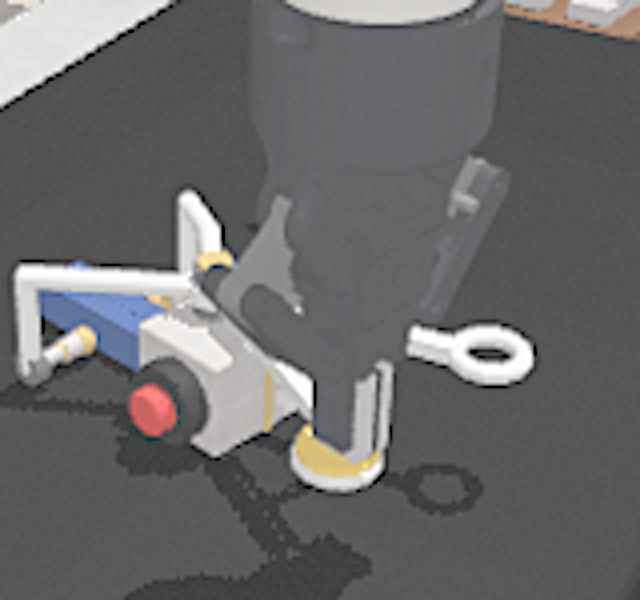

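The side force reversed to -4.9 N, so the left handle is against its open stop. I'll lift straight up.

Emit:
play_rows(series="0 0 -0.1 -0.3 0 0 0;0 0 0 -0.5 0 0 0;0 0 0 -1 0 0 0;0 0 0 -3 0 0 0;0 0 0 -4 0 0 0;0 4 0 -3 0 0 0;0 0 0 0 0 0 0;0 0 0 0 0 0 0")

```text
clock: 24.92
tcp_pos: [0.4208, 0.125, 0.2187]
orientation: [0.0, 0.129, 0.992, 0.0]
wrist_force: [-0.2, -0.3, -0.1]
finger_gap: -0.0002
```

```bash
python3 st.py; python3 ang.py; python3 look.py wrist o_w 180 100 280 260 2;python3 look.py scene sc7 230 120 140 160 4;python3 look2.py p
```

```text
24.925 [0.4208 0.125  0.2187] tool F [ 0.12 -0.36  0.11] T [ 0.011 -0.026 -0.042] gap mm -0.175 % -0.21
lever_l -0.0010 lever_r nan mean nan radii 0.1189 nan pad world [0.4599 0.1156] px 320.5 231.5
24.975 [0.4207 0.1249 0.2181] [ 0.57 -0.02 -0.68] [ 0.019 -0.002  0.019] -0.00015
25.025 [0.4206 0.1248 0.2178] [-0.45 -0.87  0.17] [-0.02  -0.004 -0.016] 4e-05
```

View pics/o_w.png

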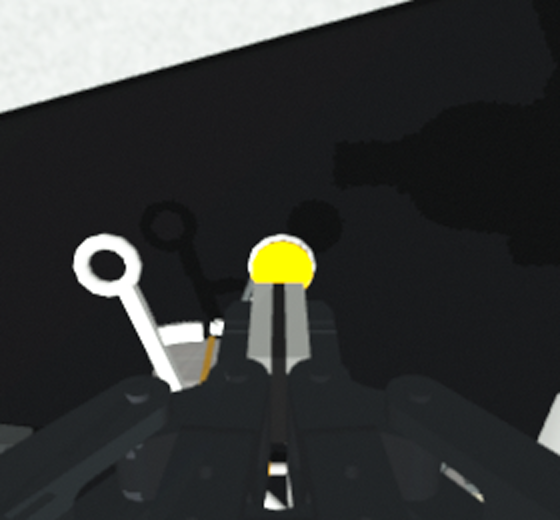

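View pics/sc7.png

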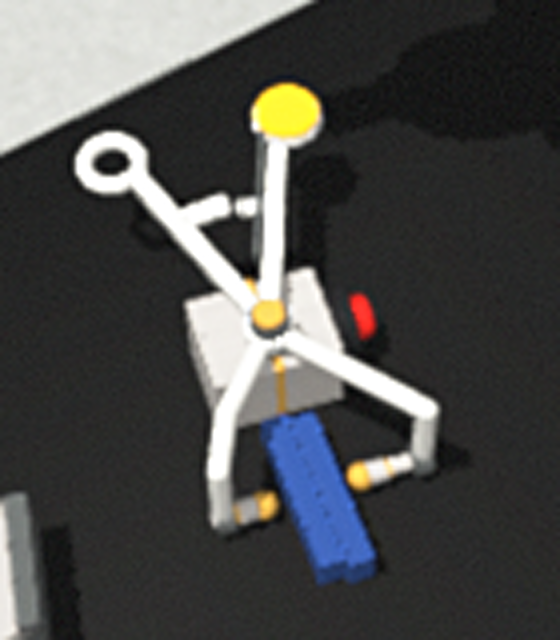

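View pics/ps.png

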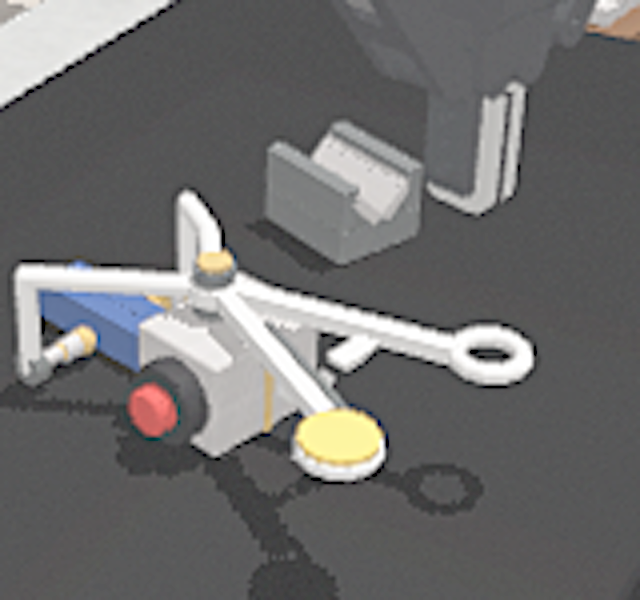

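```bash
python3 - <<'E'
from h import *
def wid(im):
    im=im.astype(float)[215:275,285:335]; w=np.clip((im[:,:,0]-im[:,:,2]-10)/110,0,1); rows=[]
    for v in range(14,46):
        rr=w[v]; i=np.where(rr>.5)[0]; a,bb=i[0],i[-1]
        rows.append(bb+(rr[bb]-.5)/(rr[bb]-rr[bb+1]+1e-9)-(a-(rr[a]-.5)/(rr[a]-rr[a-1]+1e-9)))
    return np.sort(rows)[6:-6].mean().round(2),np.mean(rows[:10]).round(2),np.mean(rows[-10:]).round(2)
for n in("pics/scene0","sc6_full","sc7_full"):
    im=cv2.imread(n+".png"); print(n,wid(im),blobs(yellow(im[:,:,::-1].copy())))
for n in("pics/side0","p_s"):
    print(n,blobs(yellow(cv2.imread(n+".png")[:,:,::-1].copy())))
a,b=cv2.imread("pics/scene0.png"),cv2.imread("sc7_full.png"); print('ring diff',cv2.absdiff(a,b)[150:175,245:275].mean(),'vblock',cv2.absdiff(a,b)[240:290,200:245].mean())
from workcell import workorder
workorder.hand_in()
E
```

```text
pics/scene0 (np.float64(18.08), np.float64(17.38), np.float64(18.25)) [(150, [301.3, 147.4]), (20, [394.4, 194.1]), (26, [296.7, 197.8])]
sc6_full (np.float64(15.5), np.float64(15.19), np.float64(16.11)) [(21, [394.3, 194.0]), (27, [296.6, 197.9])]
sc7_full (np.float64(16.14), np.float64(15.71), np.float64(16.14)) [(150, [301.3, 147.4]), (21, [394.8, 194.0]), (25, [296.6, 197.8])]
pics/side0 [(186, [374.6, 228.5])]
p_s [(176, [374.2, 228.7])]
ring diff 1.5555555555555556 vblock 1.6816296296296296
the job is handed in; nothing more can be done
```

I squeezed the clamp to its fourth tooth, took the hand off, freed the teeth with the thumb pad, swung the left handle open and handed the job in at about 25 s. I have no verdict, and two of my checks leave doubt.

**Clamping:** The ratchet clicked four times. With the fingers clear of the handles it held for about 2 s, with the mean lever angle steady at about 0.128 rad. I put the force between the parallels at 7 to 9 N, from the lever travel after first contact and the shortening of the noses. The friction readings at the fingers were rougher, about 4 to 9 N, so the 6 N minimum is likely but not certain. I stopped there because a fifth tooth could have come near 13 N.

**Release:** The right handle sprang open at a press of only about 3 to 5 N, less than the 7 N given. I pressed on to about 7 N, swung the left handle out to its stop and lifted straight up. Afterwards:
- **Thumb pad:** it was back within 0.5 px of its starting position in both views.
- **Levers:** lever_l read about 0. lever_r could not be measured in the wrist view, but its ring matched the first picture in the scene view.
- **V-block:** it looked unchanged. The dial's cap stayed within about 0.5 px. I did not measure the height gauge.

**Parallels:** They stand upright with no dark gap between them. Their combined width in the picture was 16.1 px after opening, against 15.5 px while clamped and 18.1 px at the start. Part of that may be the noses no longer covering their edges, but it could also be a gap of up to about 1 mm (limit 1.5 mm). I handed in from the same script that printed this, so I did not follow it up.

**Tool frame:** The fingertips really stood about 20 to 37 mm behind the reported TCP, not 19 mm ahead of it. My first squeeze closed above the bars, touching nothing, and I set all heights from the images after that.

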